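Setting the rinsed sampling gear out to dry

ROBOT

A 6-joint arm with a two-finger parallel gripper is mounted at the origin on the work surface. World frame = base frame: x ahead of the robot, y to its left, z up, the work surface at z = 0. Lengths are in mm, angles in rad, forces in N, time in s.
With the tool pointing down it reaches from about 300 to 775 mm from the base axis. Payload 14.6 kg.
Tool frame: the origin (TCP) lies midway between the tips of the shut fingers; the grasp point (between the pads) lies 19 mm behind it (manip.grip_depth is the distance from the TCP to the grasp point, in mm); x points along the fingers, y is the direction in which the jaws open and shut, and the axes are right-handed (so a half turn about x gives the same grasp; the last joint's range is limited). The gripper opens to 94 mm and grips with 3 to 60 N. Pads are 16 mm wide; open, the fingers measure 119 mm over their backs; the gripper's body (75 mm by 177 mm) begins 78 mm behind the grasp point.
Start: joints at [1.148, 0.3, 1.521, -0, 1.321, -0.067], TCP at [191.584, 515.543, 205.446] pointing down, gripper open.
Joint ranges: [-3.03, 3.03], [-0.79, 2.21], [0.23, 2.52], [-1.04, 4.18], [0, 3.07], [-2.55, 2.55]. Speed limits (rad/s): [2.22, 2.22, 2.57, 3.14, 3.14, 3.14].

INTERFACE

Orientations are given as [roll, pitch, yaw] about the fixed x, y, z axes, in that order (R = Rz(yaw) Ry(pitch) Rx(roll)).
In Python, from cell import readout, cams, ticket, manip gives the robot as it stands. The module is installed in compiled form; this text tells all that it offers.
- The arm moves only by the tool apply_moves, never from a script. Its argument "plan" is one flat list of numbers, 7 for each row, row after row: the turn, a rotation vector about the tool's x, y, z in rad, then the shift along the tool's x, y, z in m, then the opening in per cent of the stroke, from 0 (shut) to 100 (fully open). In form: [wx, wy, wz, x, y, z, fingers, wx, wy, wz, x, y, z, fingers, ...]. A call has 1 to 5 rows; each row shifts and turns the commanded pose from where the row before left it, along the tool's axes as they then stand; what a row does not reach is not made up. A row lasts 1/8 s, in which the tool goes at most 62.5 mm and 10.7 degrees, less where a joint would pass 70% of its speed; a pose out of reach is approached as far as the arm can. A call with a gripper value outside its range is refused whole. The fingers move at their own pace and stop on an object; "force" is the grip in N (left out, the last holds). Time passes only in rows, so rows that do not move let the fingers close. It gives the time, the measured TCP pose, the force and the opening at its end, in the units of the state.
- readout.read_state(): the state, without advancing time (a new reading comes with each control period).
- cams.camera(name): name is "scene" or "top"; returns a dict with "image" (480x640x3 uint8, red, green, blue), "fovy" (degrees; the focal length in pixels is half the picture's height over the tangent of half this angle, whatever the lens; pixels are square), "cx", "cy" (the principal point, pixels), "position" and "orientation" of the camera in the world. Camera axes: x right, y down, z forward; pixel columns grow to the right and rows downward; lengths in mm; the calibration is good to about 2 mm. A picture is of the moment at which its call begins. There is no depth.
- ticket.sign_off(): hands the job in, once; it reports no verdict.
The state is a dict: "clock": time; "joints": joint angles; "qd": joint speeds; "effort": joint torques, N m; "eef_pos": TCP position; "eef_rot": TCP orientation; "wrist_force": force on the tool from outside, world axes, zero at the start; "moment": the same for the moment, N m; "finger_gap": finger opening in mm.
Only numpy, scipy, OpenCV 4.12 (cv2) and the standard library are available. Lean on these libraries where they do the work, as an engineer would, in place of code of your own. Each camera call takes 0.05 s, during which the arm holds its last target.

TASK

Set the rinsed sampling gear out to dry. First slide the blue drip tray across the bench, without lifting it, squarely onto the grey mat under the drying rail so that all of the tray but its front grip is on the mat; then hang every pair of ear defenders over the rail by its headband, one cup either side of the bar, above the tray and not touching one another. Put all the open screw caps down over the upright spindle so that they lie flat on its foot or on one another, and leave the other things on the bench where they stand.

Things in the scene. Friction and masses are not known exactly. Their poses are not given: they have to be found in the camera images.
- drip_tray: Low blue open drip tray, 160 mm in x, 260 mm in y, walls 18 mm high, 4 mm thick, about 0.45 kg, slides freely. Origin: centre of the underside. A solid grip block in the middle of its front (-x) wall, 16 mm wide in y, 24 mm high, from x = -80 to -118 mm, can be pinched from above to move the tray.
- rail_stand: Drying rail, fixed: steel bar 14 mm thick, 400 mm long along y, its top 165 mm above the bench, on 16 mm posts at y = +-185 mm with feet 50 x 36 mm, 6 mm high. Under it a thin grey mat, 210 mm in x, 310 mm in y. Origin: on the bench under the middle of the bar; -x faces the robot.
- bar_top (a point): Middle of the bar, at its top surface, 165 mm above the bench; axes as rail_stand (y along the bar).
- mat_centre (a point): Centre of the grey mat, on the bench below the middle of the bar; axes as rail_stand. The mat is about 1 mm thick and does not hinder sliding. The tray lies on it with its 260 mm along y, grip towards -x.
- defender_1: Ear defenders, yellow cups, rigid, standing on the cups; may be absent. Origin: midway between the cups at their underside; x from cup to cup, y along the bar when hung. 144 x 65 x 155 mm high. Crown block centred on top: 34 mm in x, 30 mm in y, z 137 (underside) to 155 mm: grip across y, tips at most 15 mm deep to clear the bar. 60 mm gap in x between the 85 mm high cups. 0.15 to 0.29 kg.
- defender_2: Ear defenders, orange cups, rigid, standing on the cups; may be absent. Origin: midway between the cups at their underside; x from cup to cup, y along the bar when hung. 144 x 65 x 155 mm high. Crown block centred on top: 34 mm in x, 30 mm in y, z 137 (underside) to 155 mm: grip across y, tips at most 15 mm deep to clear the bar. 60 mm gap in x between the 85 mm high cups. 0.15 to 0.29 kg.
- defender_3: Ear defenders, green cups, rigid, standing on the cups; may be absent. Origin: midway between the cups at their underside; x from cup to cup, y along the bar when hung. 144 x 65 x 155 mm high. Crown block centred on top: 34 mm in x, 30 mm in y, z 137 (underside) to 155 mm: grip across y, tips at most 15 mm deep to clear the bar. 60 mm gap in x between the 85 mm high cups. 0.15 to 0.29 kg.
- cap_1: Open-top screw cap, a red hard-plastic ring: 64 mm outside, 38 mm hole, 22 mm high, about 30 g, lying flat. May be absent (None). Origin: centre of the underside, z along the hole.
- cap_2: Open-top screw cap, a blue hard-plastic ring: 64 mm outside, 38 mm hole, 22 mm high, about 30 g, lying flat. May be absent (None). Origin: centre of the underside, z along the hole.
- cap_3: Open-top screw cap, a black hard-plastic ring: 64 mm outside, 38 mm hole, 22 mm high, about 30 g, lying flat. May be absent (None). Origin: centre of the underside, z along the hole.
- spindle: Fixed steel drying spindle: a foot disc of 90 mm diameter, 10 mm high, with an upright rod 31 mm thick to z = 96 mm, then tapering to its tip at z = 110 mm. Origin: centre of the underside, on the rod's axis. It takes all the caps one upon another.
- dropper_red: Bystander: small white dropper bottle with red cap, 32 mm across, 71 mm high, standing. Origin: centre of the underside.
- dropper_blue: Bystander: small white dropper bottle with blue cap, 32 mm across, 71 mm high, standing. Origin: centre of the underside.
- syringe: Bystander: plastic syringe lying on the bench, 136 mm long along its x, 34 mm over the flange, 25 mm high. Origin: at bench level under its barrel.
- meter: Bystander: black hand meter lying flat, 75 x 160 x 28 mm. Origin: centre of the underside.
Things that resemble listed ones, but are neither listed nor needed, are in the scene too. There is more than one size of the cap_2; the one meant has the size given above. What is shaped like the defender_2 but red is not meant.

How it is judged (in metres and radians):
On the way, in this order (a step that is already met when the one before it is completed fails the run):
1. The drip tray lies on the mat under the rail (x of drip_tray in the frame of mat_centre between -0.025 and 0.025 m and y of drip_tray in the frame of mat_centre between -0.025 and 0.025 m and angle between the x axis of drip_tray and the x axis of mat_centre, either way round below 0.16 rad and height (world z) of drip_tray below 0.006 m), for 0.2 s.
2. All the ear defenders hang over the rail (z of defender_1 in the frame of bar_top between -0.15 and -0.125 m and x of defender_1 in the frame of bar_top between -0.04 and 0.04 m and y of defender_1 in the frame of bar_top between -0.14 and 0.14 m and angle between each of defender_1, defender_2, defender_3's own z axis and vertical below 0.25 rad and z of defender_2 in the frame of bar_top between -0.15 and -0.125 m and x of defender_2 in the frame of bar_top between -0.04 and 0.04 m and y of defender_2 in the frame of bar_top between -0.14 and 0.14 m and z of defender_3 in the frame of bar_top between -0.15 and -0.125 m and x of defender_3 in the frame of bar_top between -0.04 and 0.04 m and y of defender_3 in the frame of bar_top between -0.14 and 0.14 m), for 0.2 s.
At the end, for the whole second after the job is handed in: Tray flat, centred on the mat within 25 mm each way and 0.16 rad; every ear defender hangs crown on bar, upright within 0.25 rad, within 140 mm of the bar's middle, touching no other; every cap round the spindle, flat, within the stack; all at rest (all of step 1 and all of step 2 and contact force between defender_1 and defender_2 below 0.05 N and contact force between each of defender_1, defender_2 and defender_3 below 0.05 N and horizontal distance between each of cap_1, cap_2, cap_3 and spindle below 0.008 m and height (world z) of each of cap_1, cap_2, cap_3 below 0.062 m and angle between each of cap_1, cap_2, cap_3's own z axis and vertical below 0.12 rad and linear speed of each of defender_1, defender_2, defender_3, cap_1, cap_2, cap_3 below 0.03 m/s).
It fails at once if A pair of ear defenders hung on the rail while the tray is not on the mat below (not (x of drip_tray in the frame of mat_centre between -0.04 and 0.04 m and y of drip_tray in the frame of mat_centre between -0.04 and 0.04 m and angle between the x axis of drip_tray and the x axis of mat_centre, either way round below 0.25 rad) and ((z of defender_1 in the frame of bar_top between -0.15 and -0.125 m and x of defender_1 in the frame of bar_top between -0.04 and 0.04 m and y of defender_1 in the frame of bar_top between -0.14 and 0.14 m and angle between defender_1's own z axis and vertical below 0.25 rad) or (z of defender_2 in the frame of bar_top between -0.15 and -0.125 m and x of defender_2 in the frame of bar_top between -0.04 and 0.04 m and y of defender_2 in the frame of bar_top between -0.14 and 0.14 m and angle between defender_2's own z axis and vertical below 0.25 rad) or (z of defender_3 in the frame of bar_top between -0.15 and -0.125 m and x of defender_3 in the frame of bar_top between -0.04 and 0.04 m and y of defender_3 in the frame of bar_top between -0.14 and 0.14 m and angle between defender_3's own z axis and vertical below 0.25 rad))).
It fails at once if The tray lifted off the bench (height (world z) of drip_tray above 0.012 m or angle between drip_tray's own z axis and vertical above 0.1 rad).
It fails at once if A bystander moved by more than 30 mm (distance of any of dropper_red, dropper_blue, syringe, meter from where it was at the start of the episode above 0.03 m).
It fails at once if A standing bottle knocked over (angle between any of dropper_red, dropper_blue's own z axis and vertical above 0.5 rad).
Of defender_1, defender_2, defender_3 only 2 to 3 are there at a start; the rules pass over those that are not, and their reading is None.
Of cap_1, cap_2, cap_3 only 2 to 3 are there at a start; the rules pass over those that are not, and their reading is None.
At some moment in a run one of cap_1, cap_2, cap_3 may be knocked a few centimetres aside while the robot is not near it.
It also fails if it takes over 210 s, if anything falls off the work surface, if the arm or the gripper's body presses on something with over 40 N, if the wrist force passes 120 N, or if a joint passes its speed limit or range.

## Working session

There is one attempt and no reset: what is moved stays moved. The work goes in short steps, Python scripts to look and compute and a tool call to move; the robot and the scene stay as the last step left them, time stands still between calls to the robot, and variables do not carry over. Pictures are saved under pics/ and viewed, and the job is handed in when it is done.

Besides the shell and the picture viewer there is one more tool, called by a JSON object that holds its "op" and its "data". apply_moves: Moves the arm, as the interface text tells. Its arguments: {"type":"object","properties":{"plan":{"type":"array","items":{"type":"number"}},"force":{"type":"number"}},"required":["plan"]}

```bash
mkdir -p pics; ls; python3 - <<'E'
from cell import readout,cams,manip
import cv2
print(readout.read_state())
for n in("scene","top"):
    c=cams.camera(n); print({k:v for k,v in c.items() if k!="image"})
    cv2.imwrite(f"pics/{n}0.png",c["image"][...,::-1])
E
```

```text
pics
{'clock': 0.0, 'joints': array([ 1.14840957e+00,  3.00476543e-01,  1.52160073e+00,  2.97671834e-05,
        1.32072500e+00, -6.65573308e-02]), 'qd': array([-3.88916132e-04,  5.99834789e-04, -6.27062040e-04, -9.56754041e-04,
        2.35120530e-05,  1.31639491e-04]), 'effort': array([ 2.54308634e-04, -5.31803405e+01, -3.52740884e+01,  7.08354078e-02,
        2.43672665e-02, -8.86278963e-05]), 'eef_pos': array([191.46167512, 515.3027954 , 204.87504167]), 'eef_rot': array([-1.66118496,  1.56958636, -2.01702177]), 'wrist_force': array([ 0.02015426,  0.14854365, -0.13929118]), 'moment': array([-0.02767232, -0.08808243, -0.03019708]), 'finger_gap': 93.75622739024035}
{'fovy': 48.179177721130465, 'cx': 321.163597587297, 'cy': 243.24199701747636, 'position': array([1305.38529731, -603.28800321,  779.30100472]), 'orientation': array([-2.20303091e+00, -2.14451994e-03,  9.83107738e-01])}
{'fovy': 44.93198619223441, 'cx': 319.77150837615426, 'cy': 241.7686748165591, 'position': array([ 217.36168732,  -72.21304213, 1522.07088585]), 'orientation': array([-2.92992945e+00,  1.87050922e-03, -1.66832558e+00])}
```

View pics/scene0.png

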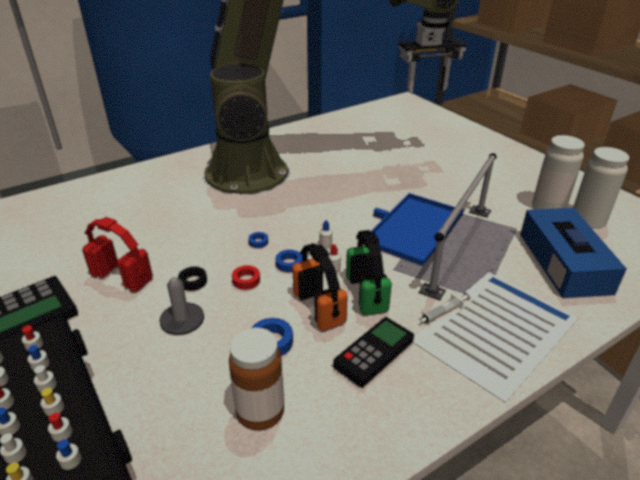

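View pics/top0.png

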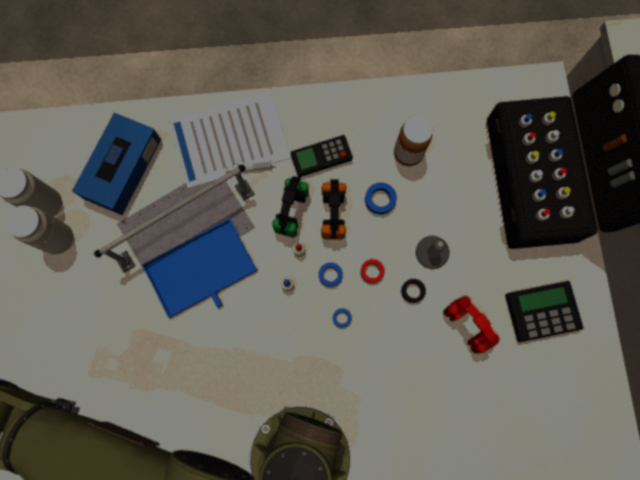

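```bash
cat > h.py <<'E'
import numpy as np,cv2
from scipy.spatial.transform import Rotation as R
from cell import readout,cams,manip
def grab(n,save=None):
    c=cams.camera(n)
    if save: cv2.imwrite(save,c["image"][...,::-1])
    return c
def K(c):
    f=240/np.tan(np.radians(c["fovy"]/2)); return f
def p2w(c,u,v,z):
    f=K(c); d=R.from_euler('xyz',c["orientation"]).apply([(u-c["cx"])/f,(v-c["cy"])/f,1])
    p=np.array(c["position"]); return p+d*(z-p[2])/d[2]
def w2p(c,X):
    f=K(c); q=R.from_euler('xyz',c["orientation"]).inv().apply(np.array(X,float)-c["position"])
    return np.array([c["cx"]+f*q[...,0]/q[...,2],c["cy"]+f*q[...,1]/q[...,2]]).T
def crop(c,u0,v0,u1,v1,name,s=None):
    im=c["image"][v0:v1,u0:u1,::-1]
    s=s or min(800/(u1-u0),600/(v1-v0))
    im=cv2.resize(im,None,fx=s,fy=s,interpolation=cv2.INTER_CUBIC)
    cv2.imwrite(name,im); print("scale",s)
E
python3 - <<'E'
from h import *
c=grab("top")
for n,u,v,z in [("base",301,470,0),("red",372,271,22),("blue_m",331,274,22),("blue_s",342,318,22),("blue_L",381,198,22),("black",413,291,22),("foot",432,252,10),("grip",218,300,24),("barL",99,253,165),("barR",240,168,165)]:
    print(n,p2w(c,u,v,z).round(1))
crop(c,80,140,280,290+30,"pics/c1.png"); crop(c,265,140,465,290,"pics/c2.png")
crop(c,265,230,465,380,"pics/c3.png")
E
```

```text
base [-27.    1.2   0. ]
red [ 447.3 -229.1   22. ]
blue_m [ 449.9 -121.6   22. ]
blue_s [ 333.4 -138.2   22. ]
blue_L [ 642.1 -276.2   22. ]
black [ 384.7 -328.9   22. ]
foot [ 484.3 -394.7   10. ]
grip [410.5 176.1  24. ]
barL [532.  428.3 165. ]
barR [711.7  79.1 165. ]
scale 3.3333333333333335
scale 4.0
scale 4.0
```

View pics/c1.png

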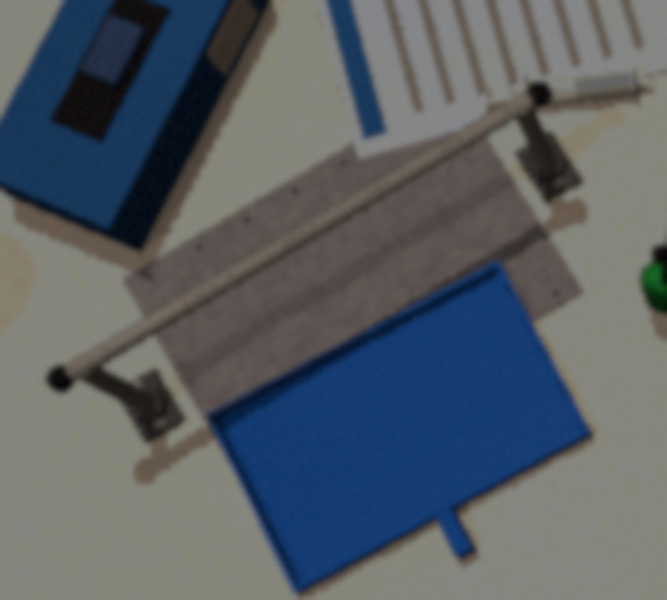

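View pics/c2.png

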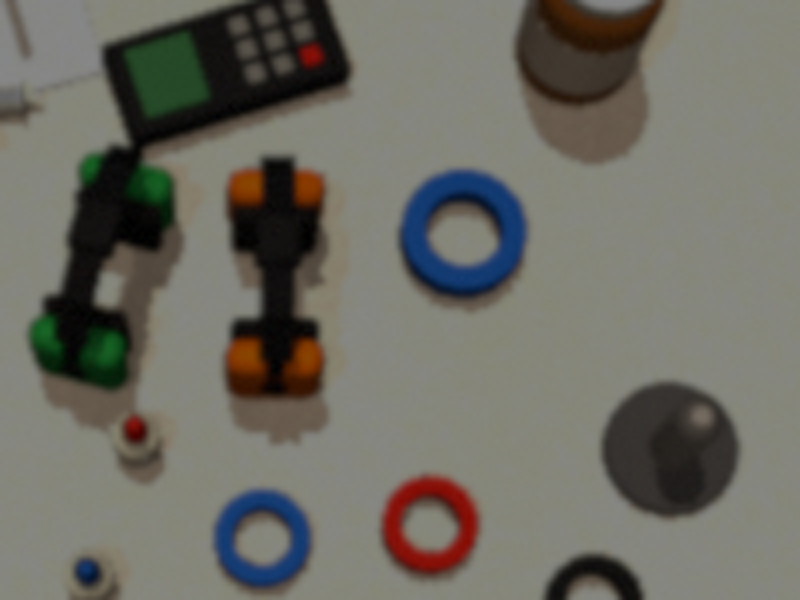

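View pics/c3.png

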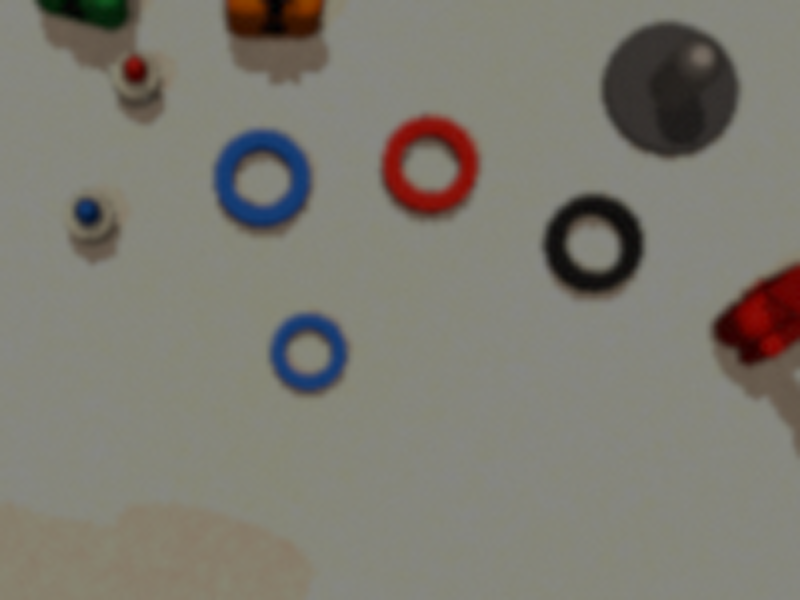

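```bash
python3 - <<'E'
from h import *
t=grab("top"); s=grab("scene")
a=p2w(t,117.5,224,1);b=p2w(t,254.6,227.6,1);print("mat",a,b,(a+b)/2,np.linalg.norm(a-b),np.hypot(210,310))
a=p2w(t,97.4,253.4,165);b=p2w(t,242,168,165);print("bar",a,b,(a+b)/2,np.linalg.norm(a-b),np.degrees(np.arctan2(a[0]-b[0],-(a[1]-b[1]))))
crop(s,360,140,560,310,"pics/s1.png",4)
crop(s,220,210,420,360,"pics/s2.png",4)
crop(s,140,220,310,350,"pics/s3.png",4.5)
# ring / tray segmentation top
hsv=cv2.cvtColor(t["image"],cv2.COLOR_RGB2HSV)
m=((hsv[...,0]>100)&(hsv[...,0]<125)&(hsv[...,1]>130)).astype(np.uint8)
cs,_=cv2.findContours(m,0,2)
for k in cs:
    if cv2.contourArea(k)>200:
        x,y,w,h=cv2.boundingRect(k);print(x,y,w,h,cv2.minAreaRect(k))
E
```

```text
mat [645.17907352 437.56804642   1.        ] [598.9871407   69.80615673   1.        ] [622.08310711 253.68710157   1.        ] 370.65145644377 374.4329045369811
bar [531.4309121  432.07082244 165.        ] [711.22145481  74.2035992  165.        ] [621.32618346 253.13721082 165.        ] 400.4916837092352 -153.3252958813729
scale 4
scale 4
scale 4.5
333 309 18 18 ((341.5000305175781, 317.5000305175781), (16.970561981201172, 16.970561981201172), 45.0)
319 263 23 23 ((330.0, 274.0), (22.0, 22.0), 90.0)
143 219 113 98 ((201.87542724609375, 273.26641845703125), (73.05882263183594, 100.0), 61.927513122558594)
366 183 30 31 ((380.5, 198.0), (30.0, 29.0), 90.0)
175 123 20 57 ((184.20387268066406, 151.08078002929688), (58.49976348876953, 5.086935520172119), 74.74488067626953)
73 114 87 100 ((117.27579498291016, 162.882568359375), (53.698265075683594, 92.2530288696289), 27.64597511291504)
```

View pics/s1.png

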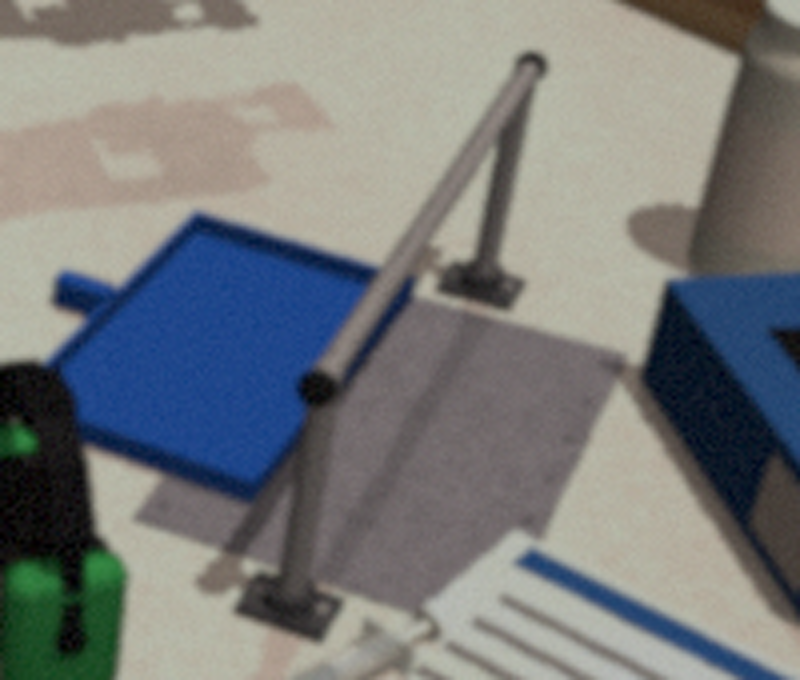

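View pics/s2.png

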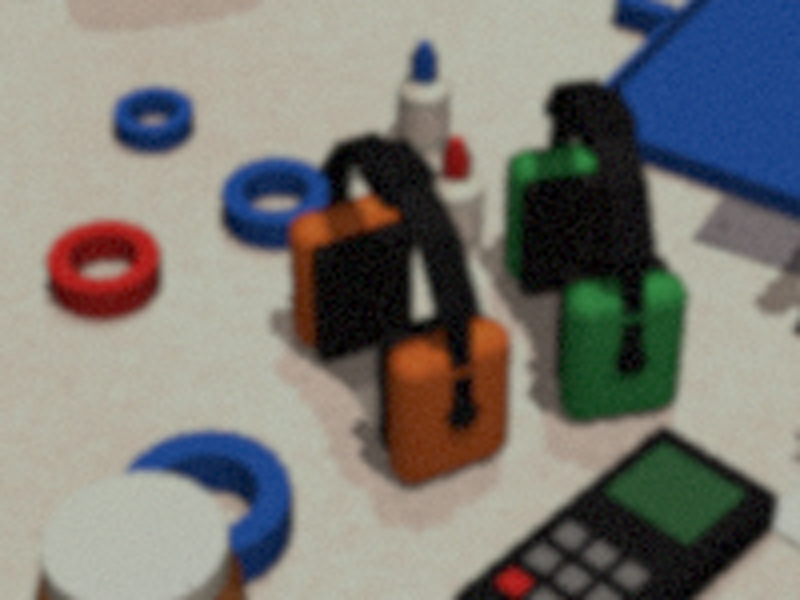

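View pics/s3.png

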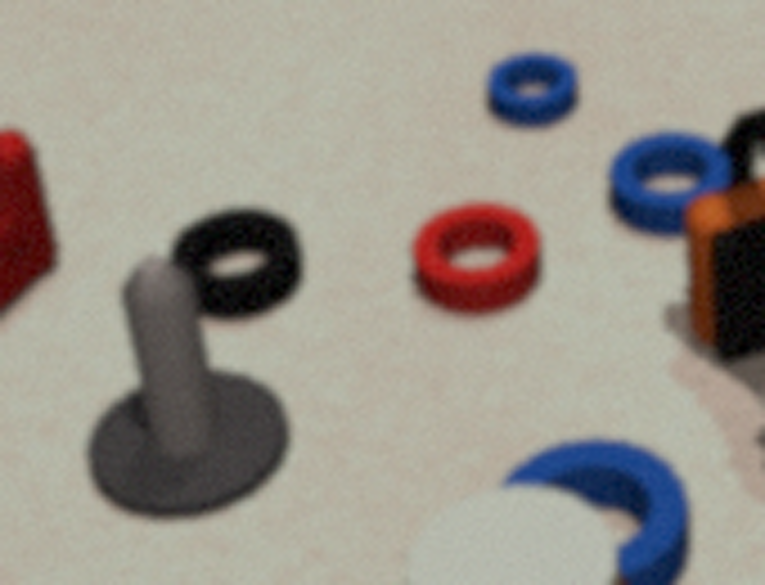

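```bash
cat >> h.py <<'E'
RAIL=np.array([621.5,253.3]);RY=np.radians(26.7)
def rail2w(x,y): 
    c,s=np.cos(RY),np.sin(RY); return RAIL+[c*x-s*y,s*x+c*y]
def w2rail(p):
    c,s=np.cos(RY),np.sin(RY); d=np.array(p[:2])-RAIL; return np.array([c*d[0]+s*d[1],-s*d[0]+c*d[1]])
def box(x0,x1,y0,y1,z0,z1): return np.array([[x,y,z] for x in(x0,x1) for y in(y0,y1) for z in(z0,z1)],float)
ED=[(i,j) for i in range(8) for j in range(i) if bin(i^j).count('1')==1]
DEF=[box(-72,-30,-32.5,32.5,0,85),box(30,72,-32.5,32.5,0,85),box(-17,17,-15,15,137,155)]
TRAY=[box(-80,80,-130,130,0,18),box(-118,-80,-8,8,0,24)]
MAT=[box(-105,105,-155,155,0,1),box(-7,7,-200,200,151,165)]
def overlay(c,im,s,o,boxes,x,y,yaw,z=0,col=(0,255,255)):
    M=R.from_euler('z',yaw)
    for b in boxes:
        P=(w2p(c,M.apply(b)+[x,y,z])-o+.5)*s
        for i,j in ED: cv2.line(im,tuple(int(v) for v in P[i]),tuple(int(v) for v in P[j]),col,1)
def view(c,u0,v0,u1,v1,name,items):
    s=min(800/(u1-u0),600/(v1-v0)); im=cv2.resize(c["image"][v0:v1,u0:u1,::-1],None,fx=s,fy=s,interpolation=cv2.INTER_CUBIC)
    im=np.clip(im*1.3,0,255).astype(np.uint8)
    for it in items: overlay(c,im,s,np.array([u0,v0]),*it)
    cv2.imwrite(name,im)
E
python3 - <<'E'
from h import *
t=grab("top"); s=grab("scene")
C=[p2w(t,80+x/3.3333,140+y/3.3333,18)[:2] for x,y in [(212,412),(498,265),(592,435),(300,592)]]
C=np.array(C);print(C.round(1),C.mean(0)); 
for i in range(4): print(np.linalg.norm(C[i]-C[i-1]))
e=C[0]-C[1]+C[3]-C[2]; yaw=np.arctan2(-e[0],e[1]);print("tray",C.mean(0),np.degrees(yaw),w2rail(C.mean(0)))
tr=(*C.mean(0),yaw)
g=p2w(t,265+97/4,140+225/4,155);o=p2w(t,265+279/4,140+237/4,155);print("crowns",g,o)
gl=p2w(t,265+128/4,140+180/4,85)-p2w(t,265+80/4,140+350/4,85)
print(gl,np.degrees(np.arctan2(gl[1],gl[0])))
it=[(TRAY,*tr),(MAT,*RAIL,RY),(DEF,g[0],g[1],np.arctan2(gl[1],gl[0])),(DEF,o[0],o[1],0.0)]
view(t,80,140,360,330,"pics/o1.png",it); view(s,280,140,540,340,"pics/o2.png",it)
f=p2w(t,265+670/4,140+449/4,10);tip=p2w(t,265+703/4,140+417/4,110);print("spindle",f,tip)
st=p2w(s,140+157/4.5,220+262/4.5,105);sf=p2w(s,140+189/4.5,220+445/4.5,10);print(st,sf)
for n,u,v in[("red",430,165),("blue",262,180),("black",594,244)]: print(n,p2w(t,265+u/4,230+v/4,22))
for n,u,v in[("red",478,242),("blue",672,170),("black",237,245)]: print(n,p2w(s,140+u/4.5,220+v/4.5,22))
st=readout.read_state();print(R.from_euler('xyz',st["eef_rot"]).as_matrix().round(3))
E
```

```text
[[526.1 366.1]
 [623.5 133.6]
 [478.5  68.9]
 [377.9 303.1]] [501.53192621 217.93916105]
161.04418738900605
252.04680801979913
158.78817202050482
254.83644352907118
tray [501.53192621 217.93916105] 22.987371080623543 [-123.06434138   22.313573  ]
crowns [630.84775985 -34.94042756 155.        ] [ 612.32917983 -145.12419944  155.        ]
[109.62599783 -40.49356042   0.        ] -20.273179882607597
spindle [ 483.45179956 -395.95686741   10.        ] [ 483.93106099 -397.73880234  110.        ]
[ 478.7292253  -393.60963702  105.        ] [ 492.70030224 -399.72380657   10.        ]
red [ 446.49453709 -230.3355758    22.        ]
blue [ 447.36321237 -120.04714408   22.        ]
black [ 384.57992234 -330.18894735   22.        ]
red [ 449.55283224 -230.56481586   22.        ]
blue [ 452.60749084 -121.24120677   22.        ]
black [ 386.28509677 -330.25811225   22.        ]
[[-0.     0.348  0.937]
 [-0.     0.937 -0.348]
 [-1.    -0.     0.   ]]
```

View pics/o1.png

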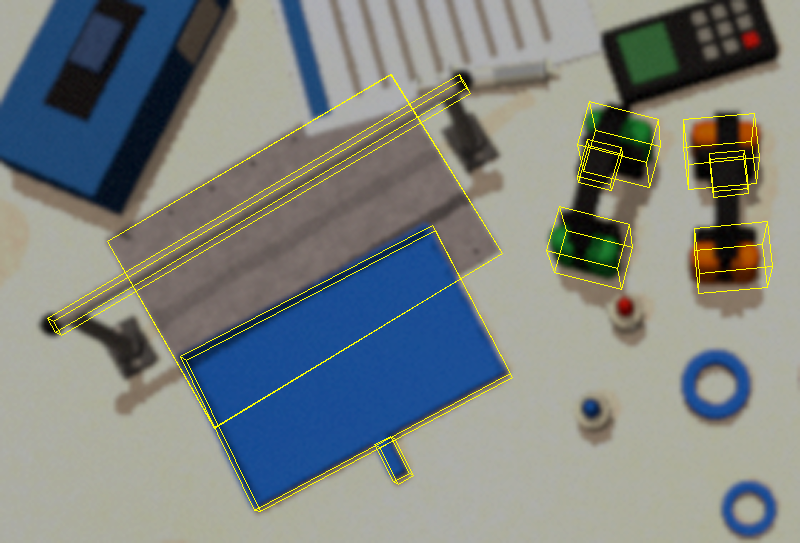

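View pics/o2.png

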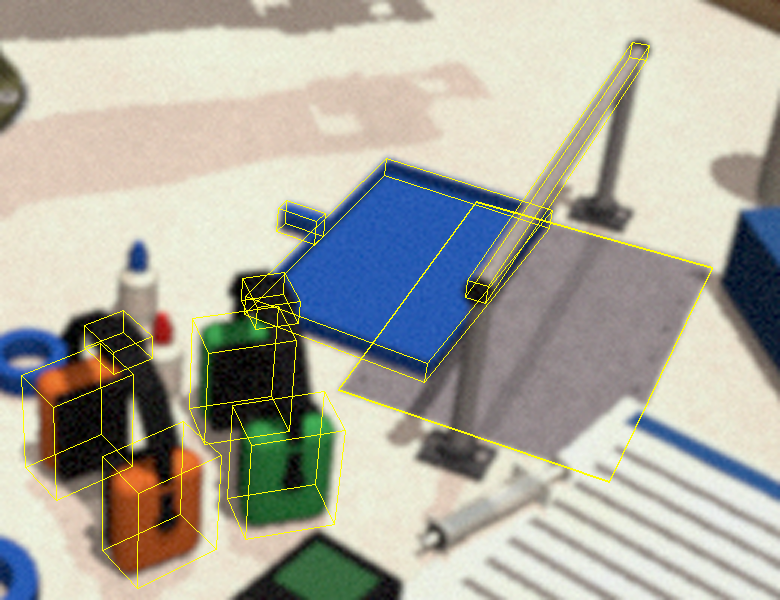

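```bash
cat >> h.py <<'E'
def plan(targets,start=None):
    """targets: list of (x,y,z,yawdeg or None,opening%). prints rows in tool axes, tool kept pointing down"""
    st=readout.read_state(); M=R.from_euler('xyz',st["eef_rot"]).as_matrix()
    p=np.array(st["eef_pos"]); y=np.arctan2(-M[0,1],M[1,1])
    print("at",p.round(1),"yaw",np.degrees(y).round(2),"tilt",np.degrees(np.arccos(-M[2,0])).round(2),"gap",round(st["finger_gap"],1),"F",st["wrist_force"].round(1),"t",round(st["clock"],2),"j",st["joints"].round(2))
    for k,(X,Y,Z,yd,op) in enumerate(targets):
        d=np.array([X,Y,Z])-p; dy=0 if yd is None else (np.radians(yd)-y+np.pi/2)%np.pi-np.pi/2 
        n=max(1,int(np.ceil(np.linalg.norm(d)/60)),int(np.ceil(abs(dy)/.18)))
        rows=[]
        for i in range(n):
            c,s=np.cos(y),np.sin(y); yt=np.array([-s,c,0]); xt=np.array([0,0,-1.]); zt=np.cross(xt,yt)
            w=d/n; rows.append([round(-dy/n,4),0,0,round(w@xt/1e3,4),round(w@yt/1e3,4),round(w@zt/1e3,4),op]); y+=dy/n
        p=p+d; print("T",k,"n",n)
        for i in range(0,n,5): print("  ",", ".join("%g"%v for r in rows[i:i+5] for v in r))
E
python3 - <<'E'
from h import *
a=np.radians(23); g=np.array([501.5,217.9])-100*np.array([np.cos(a),np.sin(a)])
plan([(*g,110,23,60),(*g,8,23,60)])
E
```

```text
at [191.6 515.5 205.3] yaw -20.39 tilt 0.02 gap 94.1 F [-0.2  0.2  0. ] t 0.35 j [ 1.15  0.3   1.52 -0.    1.32 -0.07]
T 0 n 7
   -0.1082, 0, 0, 0.0136, -0.0342, 0.0459, 60, -0.1082, 0, 0, 0.0136, -0.039, 0.042, 60, -0.1082, 0, 0, 0.0136, -0.0433, 0.0375, 60, -0.1082, 0, 0, 0.0136, -0.0471, 0.0326, 60, -0.1082, 0, 0, 0.0136, -0.0503, 0.0273, 60
   -0.1082, 0, 0, 0.0136, -0.053, 0.0217, 60, -0.1082, 0, 0, 0.0136, -0.055, 0.0159, 60
T 1 n 2
   -0, 0, 0, 0.051, 0, 0, 60, -0, 0, 0, 0.051, 0, 0, 60
```

Candidates in the top image:
- **Blue rings:** (331,274) is about 62 mm and is the one I want. (342,318) is smaller and (381,198) is larger.
- **Red ring:** (372,271). **Black ring:** (413,291).
- **Defenders:** orange (334,208) and green (291,205) are meant. Red (472,324) is a decoy, and no yellow one is present.
- **Blue flat things:** the tray with its grip is at (218,300). The blue box at (117,163) is not meant.

The close crops and the wireframe overlay confirm these. I'm starting with the tray grip.

{"op": "apply_moves", "data": {"plan": [-0.1082, 0, 0, 0.0136, -0.0342, 0.0459, 60, -0.1082, 0, 0, 0.0136, -0.039, 0.042, 60, -0.1082, 0, 0, 0.0136, -0.0433, 0.0375, 60, -0.1082, 0, 0, 0.0136, -0.0471, 0.0326, 60, -0.1082, 0, 0, 0.0136, -0.0503, 0.0273, 60], "force": 20}}

```text
clock: 0.98
eef_pos: [347.9, 273.6, 137.3]
eef_rot: [0.392, 1.57, 0.581]
wrist_force: [0.3, 0.9, 1.0]
finger_gap: 56.5
```

{"op": "apply_moves", "data": {"plan": [-0.1082, 0, 0, 0.0136, -0.053, 0.0217, 60, -0.1082, 0, 0, 0.0136, -0.055, 0.0159, 60, 0, 0, 0, 0, 0, 0, 60, 0, 0, 0, 0, 0, 0, 60]}}

```text
clock: 1.48
eef_pos: [409.3, 179.2, 110.4]
eef_rot: [1.462, 1.571, 1.862]
wrist_force: [-0.5, 0.5, -0.7]
finger_gap: 56.4
```

```bash
python3 - <<'E'
from h import *
a=np.radians(23); g=np.array([501.5,217.9])-100*np.array([np.cos(a),np.sin(a)])
plan([(*g,110,23,60),(*g,8,23,60)])
t=grab("top"); crop(t,150,220,310,340,"pics/g1.png")
E
```

```text
at [409.3 179.2 110.4] yaw 22.92 tilt 0.01 gap 56.4 F [-0.5  0.5 -0.7] t 1.48 j [ 0.33  0.18  1.91  0.    1.05 -1.64]
T 0 n 1
   -0.0014, 0, 0, 0.0004, -0.0004, -0, 60
T 1 n 2
   -0, 0, 0, 0.051, 0, 0, 60, -0, 0, 0, 0.051, 0, 0, 60
scale 5.0
```

View pics/g1.png

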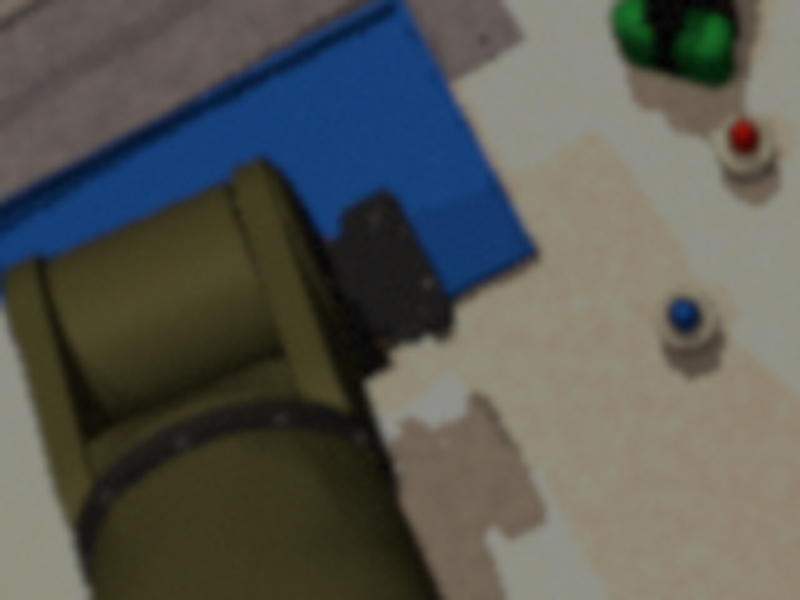

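{"op": "apply_moves", "data": {"plan": [0, 0, 0, 0.051, 0, 0, 60, 0, 0, 0, 0.051, 0, 0, 60, 0, 0, 0, 0, 0, 0, 60]}}

```text
clock: 1.9
eef_pos: [407.2, 179.4, 6.3]
eef_rot: [3.062, 1.565, -2.818]
wrist_force: [-0.2, -0.0, 0.4]
finger_gap: 56.4
```

{"op": "apply_moves", "data": {"plan": [0, 0, 0, 0, 0, 0, 0, 0, 0, 0, 0, 0, 0, 0, 0, 0, 0, 0, 0, 0, 0, 0, 0, 0, 0, 0, 0, 0, 0, 0, 0, 0, 0, 0, 0], "force": 20}}

```text
clock: 2.52
eef_pos: [409.6, 179.1, 8.7]
eef_rot: [0.059, 1.57, 0.46]
wrist_force: [-0.4, 1.1, 7.1]
finger_gap: 15.8
```

```bash
python3 - <<'E'
from h import *
plan([(*rail2w(-100,0),7.5,26.7,0)])
s=grab("scene"); crop(s,340,150,500,270,"pics/g2.png")
E
```

```text
at [409.6 179.1   8.7] yaw 23.01 tilt 0.04 gap 15.8 F [-0.4  1.1  7.1] t 2.52 j [ 0.33  0.36  1.97  0.    0.81 -1.64]
T 0 n 3
   -0.0215, 0, 0, 0.0004, -0.007, 0.0414, 0, -0.0215, 0, 0, 0.0004, -0.0079, 0.0412, 0, -0.0215, 0, 0, 0.0004, -0.0088, 0.0411, 0
scale 5.0
```

View pics/g2.png

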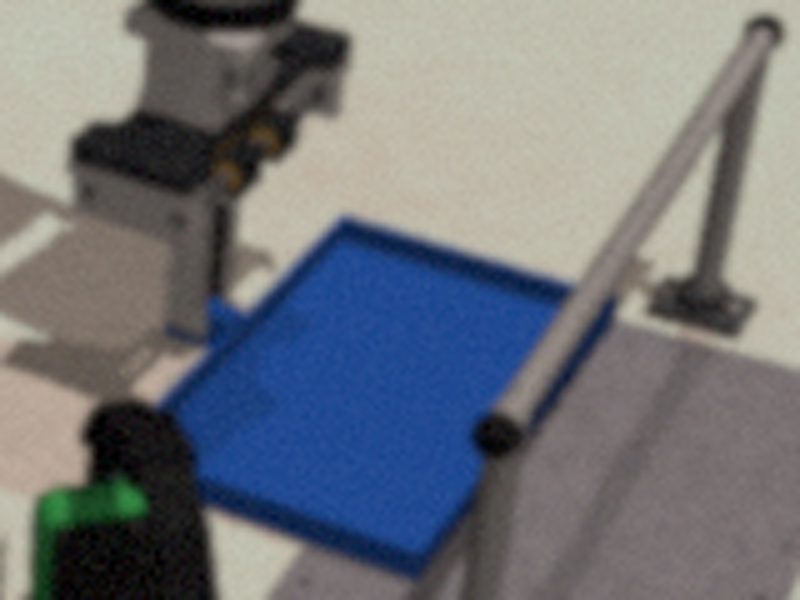

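{"op": "apply_moves", "data": {"plan": [-0.013, 0, 0, 0, -0.004, 0.025, 0, -0.013, 0, 0, 0, -0.0045, 0.025, 0, -0.013, 0, 0, 0, -0.005, 0.025, 0, -0.013, 0, 0, 0, -0.005, 0.025, 0, -0.0125, 0, 0, 0, -0.0052, 0.0237, 0]}}

```text
clock: 3.2
eef_pos: [532.0, 208.7, 8.3]
eef_rot: [2.99, 1.569, -2.827]
wrist_force: [-6.2, -2.4, 8.9]
finger_gap: 15.7
```

{"op": "apply_moves", "data": {"plan": [0, 0, 0, 0, 0, 0, 0, 0, 0, 0, 0, 0, 0, 0]}}

```text
clock: 3.45
eef_pos: [531.6, 208.7, 8.4]
eef_rot: [-0.135, 1.57, 0.33]
wrist_force: [2.2, 0.4, 0.4]
finger_gap: 15.9
```

```bash
python3 - <<'E'
from h import *
plan([(*rail2w(-100,0),8,26.7,0)])
s=grab("scene"); view(s,340,130,560,300,"pics/g3.png",[(TRAY,*RAIL,RY),(MAT,*RAIL,RY,0,(0,0,255))])
E
```

```text
at [531.6 208.7   8.4] yaw 26.68 tilt 0.04 gap 15.9 F [2.2 0.4 0.4] t 3.45 j [ 0.31  0.58  1.62  0.    0.94 -1.73]
T 0 n 1
   -0.0003, 0, 0, 0.0004, -0.0005, 0.0004, 0
```

View pics/g3.png

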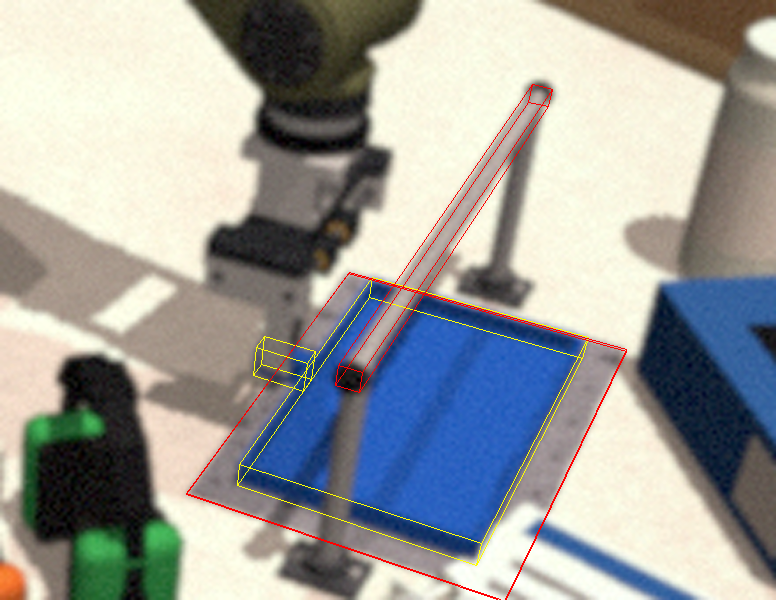

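{"op": "apply_moves", "data": {"plan": [0, 0, 0, 0, 0, 0, 50, 0, 0, 0, 0, 0, 0, 50, 0, 0, 0, 0, 0, 0, 50, 0, 0, 0, -0.04, 0, 0, 50, 0, 0, 0, -0.06, 0, 0, 50]}}

```text
clock: 4.12
eef_pos: [530.7, 208.4, 108.0]
eef_rot: [2.979, 1.567, -2.838]
wrist_force: [0.5, -1.5, 0.6]
finger_gap: 46.8
```

```bash
python3 - <<'E'
from h import *
plan([(480,60,260,None,60),(540,-300,260,0,60)])
E
```

```text
at [530.7 208.4 108. ] yaw 26.7 tilt 0.22 gap 46.8 F [ 0.5 -1.5  0.6] t 4.12 j [ 0.31  0.44  1.56  0.    1.14 -1.73]
T 0 n 4
   0, 0, 0, -0.038, -0.0274, -0.028, 60, 0, 0, 0, -0.038, -0.0274, -0.028, 60, 0, 0, 0, -0.038, -0.0274, -0.028, 60, 0, 0, 0, -0.038, -0.0274, -0.028, 60
T 1 n 7
   0.0666, 0, 0, 0, -0.0498, -0.0155, 60, 0.0666, 0, 0, 0, -0.0507, -0.0121, 60, 0.0666, 0, 0, 0, -0.0514, -0.0087, 60, 0.0666, 0, 0, 0, -0.0519, -0.0053, 60, 0.0666, 0, 0, 0, -0.0521, -0.0018, 60
   0.0666, 0, 0, 0, -0.0521, 0.0017, 60, 0.0666, 0, 0, 0, -0.0519, 0.0051, 60
```

{"op": "apply_moves", "data": {"plan": [0, 0, 0, -0.04, -0.03, -0.04, 60, 0, 0, 0, -0.04, -0.03, -0.04, 60, 0, 0, 0, -0.04, -0.03, -0.04, 60, 0, 0, 0, -0.04, -0.03, -0.04, 60, 0, 0, 0, 0, 0, 0, 60]}}

```text
clock: 4.75
eef_pos: [444.9, 32.1, 267.3]
eef_rot: [-0.516, 1.565, -0.053]
wrist_force: [0.3, 0.2, -0.8]
finger_gap: 56.9
```

```bash
python3 - <<'E'
from h import *
t=grab("top","pics/top1.png"); s=grab("scene","pics/scene1.png")
view(t,60,120,380,340,"pics/g4.png",[(TRAY,*RAIL,RY),(MAT,*RAIL,RY,0,(0,0,255))])
view(s,360,140,560,290,"pics/g5.png",[(TRAY,*RAIL,RY),(MAT,*RAIL,RY,0,(0,0,255))])
E
```

```text
(no output)
```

View pics/g4.png

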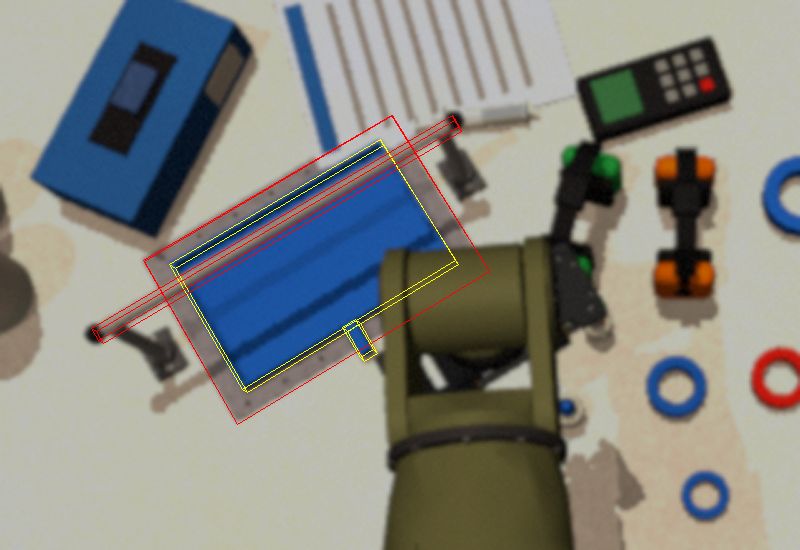

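View pics/g5.png

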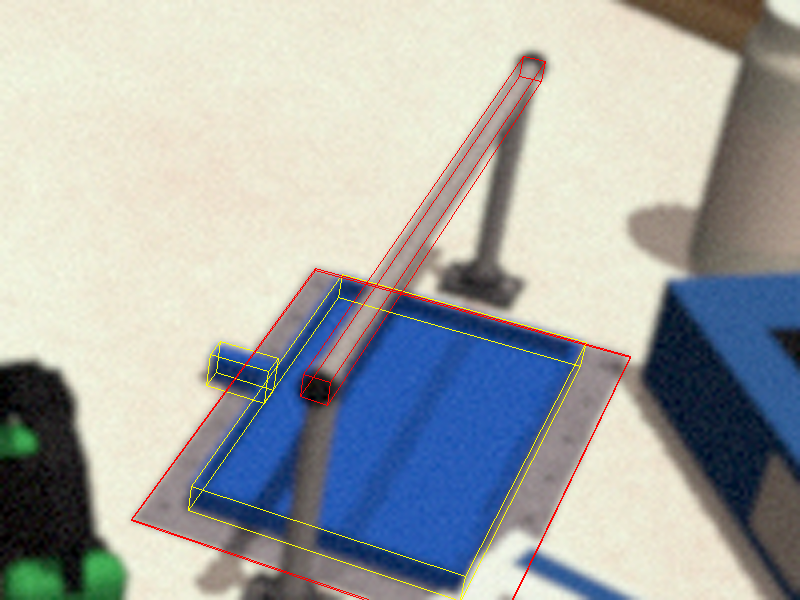

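```bash
cat > fit.py <<'E'
from h import *
def run(items,tag):
    t=grab("top"); s=grab("scene")
    t["image"]=cv2.imread("pics/top0.png")[...,::-1];s["image"]=cv2.imread("pics/scene0.png")[...,::-1]
    view(t,265,165,365,240,f"pics/ft{tag}.png",items);view(s,280,220,400,330,f"pics/fs{tag}.png",items)
E
python3 -c "
from fit import *
run([(DEF,612,-142.5,np.radians(-3.5)),(DEF,630,-35,np.radians(-20))],'a')"
```

```text
(no output)
```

View pics/fta.png

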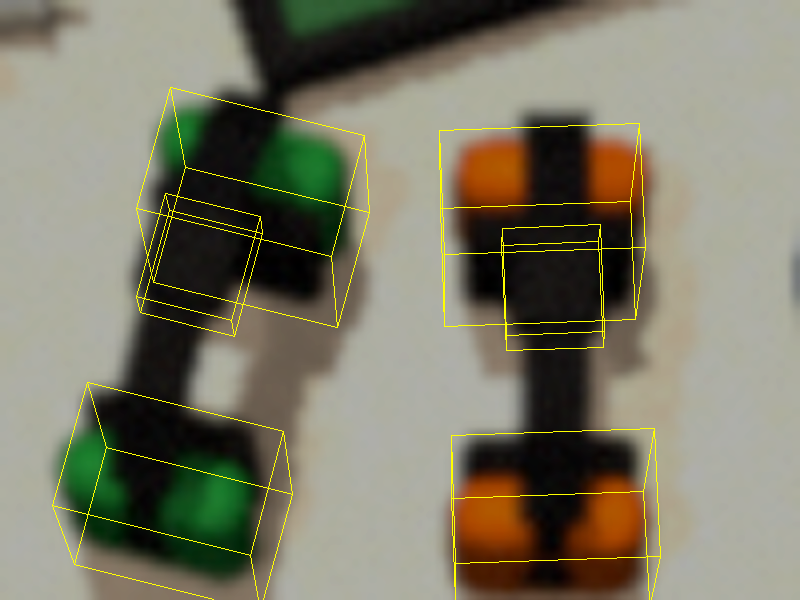

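View pics/fsa.png

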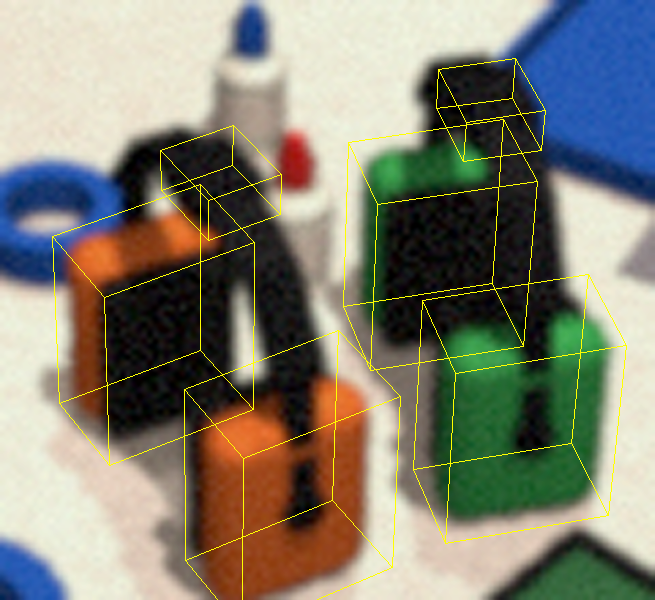

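```bash
python3 - <<'E'
from h import *
plan([(613,-143.7,230,-7,60),(613,-143.7,142,-7,60),(613,-143.7,350,-7,0)])
E
```

```text
at [444.8  34.6 263.3] yaw 26.75 tilt 0.11 gap 56.1 F [-0.2  0.   0.1] t 4.95 j [-0.    0.02  1.71  0.    1.41 -2.04]
T 0 n 5
   0.1178, 0, 0, 0.0067, -0.047, 0.014, 60, 0.1178, 0, 0, 0.0067, -0.045, 0.0194, 60, 0.1178, 0, 0, 0.0067, -0.0424, 0.0246, 60, 0.1178, 0, 0, 0.0067, -0.0392, 0.0294, 60, 0.1178, 0, 0, 0.0067, -0.0355, 0.0338, 60
T 1 n 2
   -0, 0, 0, 0.044, 0, 0, 60, -0, 0, 0, 0.044, 0, 0, 60
T 2 n 4
   -0, 0, 0, -0.052, 0, 0, 0, -0, 0, 0, -0.052, 0, 0, 0, -0, 0, 0, -0.052, 0, 0, 0, -0, 0, 0, -0.052, 0, 0, 0
```

{"op": "apply_moves", "data": {"plan": [0.1178, 0, 0, 0.0067, -0.047, 0.014, 60, 0.1178, 0, 0, 0.0067, -0.045, 0.0194, 60, 0.1178, 0, 0, 0.0067, -0.0424, 0.0246, 60, 0.1178, 0, 0, 0.0067, -0.0392, 0.0294, 60, 0.1178, 0, 0, 0.0067, -0.0355, 0.0338, 60]}}

```text
clock: 5.58
eef_pos: [614.3, -144.5, 228.8]
eef_rot: [2.927, 1.568, 2.802]
wrist_force: [0.1, -0.1, 0.8]
finger_gap: 56.4
```

{"op": "apply_moves", "data": {"plan": [0, 0, 0, 0.04, 0, 0, 60, 0, 0, 0, 0, 0, 0, 60]}}

```text
clock: 5.82
eef_pos: [611.9, -143.3, 186.4]
eef_rot: [2.966, 1.563, 2.844]
wrist_force: [0.7, -0.3, -0.4]
finger_gap: 56.3
```

```bash
python3 - <<'E'
from h import *
plan([(613,-143.7,142,-7,60)])
s=grab("scene"); crop(s,260,180,400,285,"pics/g6.png")
E
```

```text
at [ 611.9 -143.3  186.4] yaw -6.99 tilt 0.47 gap 56.3 F [ 0.7 -0.3 -0.4] t 5.83 j [-0.29  0.5   1.29  0.    1.36 -1.74]
T 0 n 1
   0.0002, 0, 0, 0.0444, -0.0003, 0.0011, 60
scale 5.714285714285714
```

View pics/g6.png

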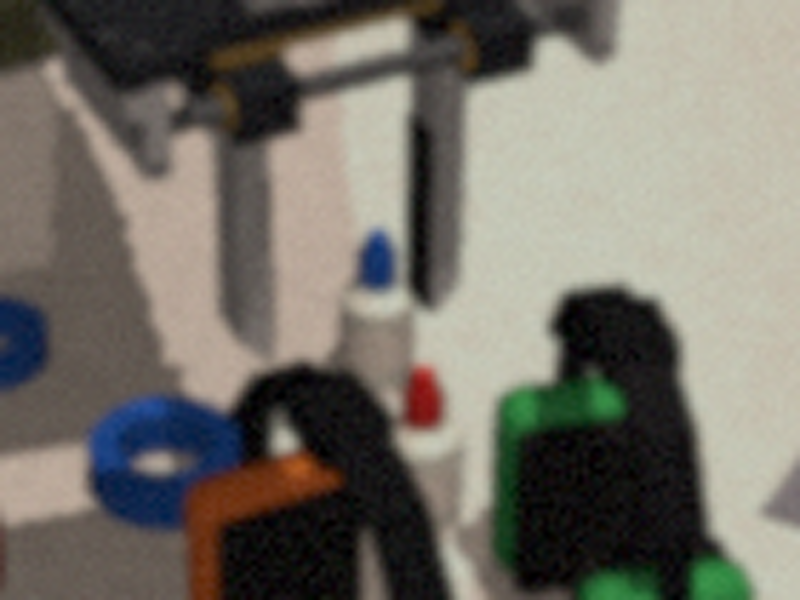

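{"op": "apply_moves", "data": {"plan": [0, 0, 0, 0.022, 0, 0, 60, 0, 0, 0, 0.022, 0, 0, 60, 0, 0, 0, 0, 0, 0, 60]}}

```text
clock: 6.25
eef_pos: [612.9, -143.6, 147.1]
eef_rot: [2.98, 1.57, 2.858]
wrist_force: [0.9, 0.5, -0.5]
finger_gap: 56.0
```

{"op": "apply_moves", "data": {"plan": [0, 0, 0, 0, 0, 0, 0, 0, 0, 0, 0, 0, 0, 0, 0, 0, 0, 0, 0, 0, 0, 0, 0, 0, 0, 0, 0, 0], "force": 30}}

```text
clock: 6.75
eef_pos: [613.3, -144.6, 147.7]
eef_rot: [-0.212, 1.57, -0.335]
wrist_force: [-1.2, -0.2, 5.4]
finger_gap: 29.7
```

```bash
python3 - <<'E'
from h import *
plan([(613,-143.7,142,-7,60)])
s=grab("scene"); crop(s,260,200,400,305,"pics/g7.png")
E
```

```text
at [ 613.3 -144.6  147.7] yaw -7.04 tilt 0.06 gap 29.7 F [-1.2 -0.2  5.4] t 6.75 j [-0.29  0.53  1.34 -0.    1.27 -1.74]
T 0 n 1
   -0.0007, 0, 0, 0.0057, 0.0008, -0.0004, 60
scale 5.714285714285714
```

View pics/g7.png

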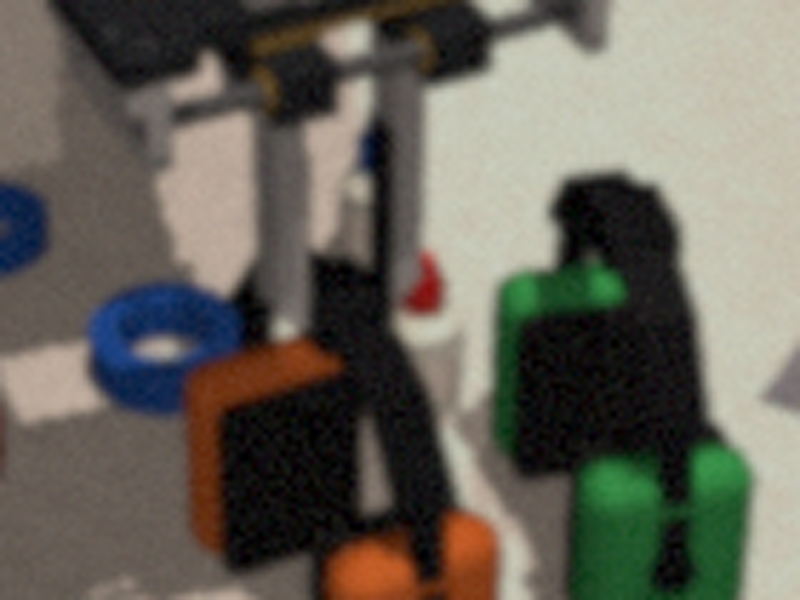

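{"op": "apply_moves", "data": {"plan": [0, 0, 0, 0, 0, 0, 45, 0, 0, 0, 0.005, 0, 0, 45, 0, 0, 0, 0, 0, 0, 0, 0, 0, 0, 0, 0, 0, 0, 0, 0, 0, 0, 0, 0, 0]}}

```text
clock: 7.42
eef_pos: [613.0, -144.4, 141.7]
eef_rot: [2.945, 1.57, 2.823]
wrist_force: [0.6, -0.6, -2.2]
finger_gap: 29.5
```

{"op": "apply_moves", "data": {"plan": [0, 0, 0, 0, 0, 0, 0, 0, 0, 0, -0.02, 0, 0, 0, 0, 0, 0, -0.05, 0, 0, 0, 0, 0, 0, -0.05, 0, 0, 0]}}

```text
clock: 7.92
eef_pos: [612.8, -144.4, 263.2]
eef_rot: [3.009, 1.57, 2.886]
wrist_force: [1.2, -0.7, -2.3]
finger_gap: 29.6
```

```bash
python3 - <<'E'
from h import *
plan([(613,-143.7,350,-7,0),(*rail2w(-150,60),350,None,0),(*rail2w(-50,70),350,26.7,0),(*rail2w(0,70),350,26.7,0)])
s=grab("scene"); crop(s,240,160,440,310,"pics/g8.png")
E
```

```text
at [ 612.8 -144.4  263.2] yaw -7.04 tilt 0.04 gap 29.6 F [ 1.2 -0.7 -2.3] t 7.92 j [-0.29  0.45  1.18 -0.    1.51 -1.74]
T 0 n 2
   -0.0004, 0, 0, -0.0434, 0.0003, 0.0001, 0, -0.0004, 0, 0, -0.0434, 0.0003, 0.0001, 0
T 1 n 7
   0, 0, 0, 0, 0.0517, -0.0283, 0, 0, 0, 0, 0, 0.0517, -0.0283, 0, 0, 0, 0, 0, 0.0517, -0.0283, 0, 0, 0, 0, 0, 0.0517, -0.0283, 0, 0, 0, 0, 0, 0.0517, -0.0283, 0
   0, 0, 0, 0, 0.0517, -0.0283, 0, 0, 0, 0, 0, 0.0517, -0.0283, 0
T 2 n 4
   -0.147, 0, 0, 0, 0.016, 0.0194, 0, -0.147, 0, 0, 0, 0.0129, 0.0215, 0, -0.147, 0, 0, 0, 0.0096, 0.0232, 0, -0.147, 0, 0, 0, 0.0061, 0.0244, 0
T 3 n 1
   -0, 0, 0, 0, 0, 0.05, 0
scale 4.0
```

View pics/g8.png

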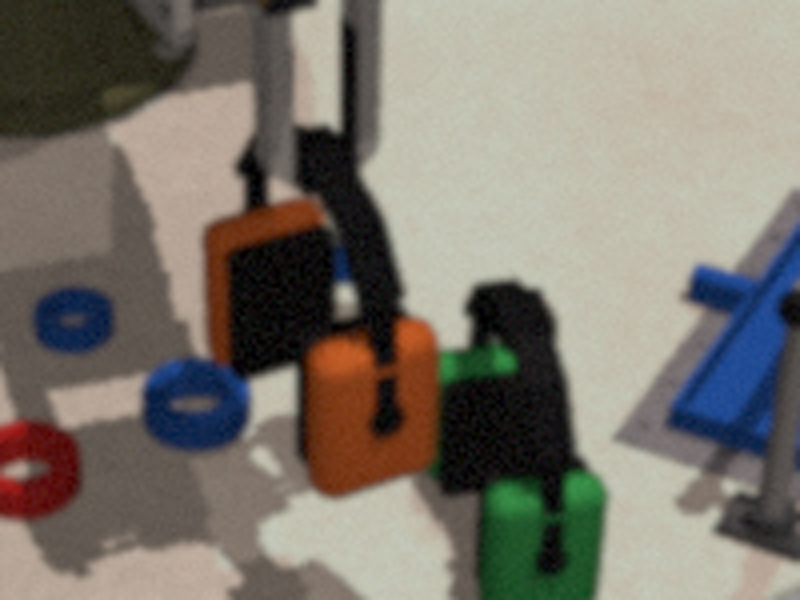

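{"op": "apply_moves", "data": {"plan": [0, 0, 0, -0.044, 0, 0, 0, 0, 0, 0, -0.044, 0, 0, 0, 0, 0, 0, 0, 0.045, -0.025, 0, 0, 0, 0, 0, 0.045, -0.025, 0, 0, 0, 0, 0, 0.045, -0.025, 0]}}

```text
clock: 8.6
eef_pos: [554.3, 0.1, 349.7]
eef_rot: [1.591, 1.571, 1.467]
wrist_force: [0.8, 1.2, -1.7]
finger_gap: 30.0
```

{"op": "apply_moves", "data": {"plan": [0, 0, 0, 0, 0.045, -0.025, 0, 0, 0, 0, 0, 0.045, -0.025, 0, 0, 0, 0, 0, 0.045, -0.025, 0, 0, 0, 0, 0, 0.045, -0.025, 0, 0, 0, 0, 0, 0.045, -0.025, 0]}}

```text
clock: 9.22
eef_pos: [457.8, 238.8, 349.9]
eef_rot: [0.473, 1.57, 0.35]
wrist_force: [1.0, 0.0, -1.2]
finger_gap: 29.5
```

```bash
python3 - <<'E'
from h import *
plan([(*rail2w(-60,70),352,26.7,0),(*rail2w(0,70),352,26.7,0)])
E
```

```text
at [457.8 238.8 349.9] yaw -7.05 tilt 0.02 gap 29.5 F [ 1.   0.  -1.2] t 9.22 j [ 0.41  0.16  1.37 -0.    1.62 -1.04]
T 0 n 4
   -0.1472, 0, 0, -0.0005, 0.0148, 0.018, 0, -0.1472, 0, 0, -0.0005, 0.012, 0.02, 0, -0.1472, 0, 0, -0.0005, 0.009, 0.0215, 0, -0.1472, 0, 0, -0.0005, 0.0057, 0.0226, 0
T 1 n 2
   -0, 0, 0, 0, 0, 0.03, 0, -0, 0, 0, 0, 0, 0.03, 0
```

{"op": "apply_moves", "data": {"plan": [-0.1472, 0, 0, 0, 0.0148, 0.018, 0, -0.1472, 0, 0, 0, 0.012, 0.02, 0, -0.1472, 0, 0, 0, 0.009, 0.0215, 0, -0.1472, 0, 0, 0, 0.0057, 0.0226, 0]}}

```text
clock: 9.72
eef_pos: [538.0, 287.8, 349.7]
eef_rot: [-2.926, 1.571, -2.455]
wrist_force: [-0.1, -0.1, -2.0]
finger_gap: 29.5
```

{"op": "apply_moves", "data": {"plan": [0, 0, 0, 0, 0, 0.03, 0, 0, 0, 0, 0, 0, 0.03, 0, 0, 0, 0, 0, 0, 0, 0, 0, 0, 0, 0, 0, 0, 0]}}

```text
clock: 10.22
eef_pos: [590.7, 314.2, 349.8]
eef_rot: [-3.061, 1.571, -2.595]
wrist_force: [0.3, -1.2, -2.3]
finger_gap: 29.7
```

```bash
python3 - <<'E'
from h import *
plan([(*rail2w(0,70),352,26.7,0)])
s=grab("scene","pics/g9.png")
E
```

```text
at [590.7 314.2 349.8] yaw 26.7 tilt 0.01 gap 29.7 F [ 0.3 -1.2 -2.3] t 10.22 j [ 0.43  0.55  0.85 -0.    1.74 -1.6 ]
T 0 n 1
   -0.0001, 0, 0, -0.0022, 0.0018, 0.0002, 0
```

View pics/g9.png

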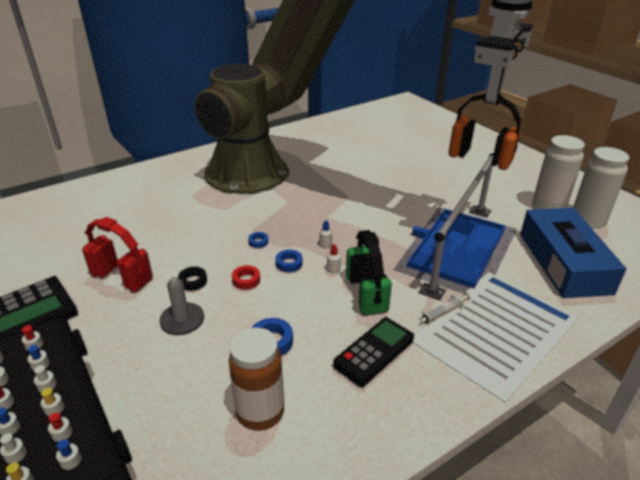

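{"op": "apply_moves", "data": {"plan": [0, 0, 0, 0.04, 0, 0, 0, 0, 0, 0, 0.04, 0, 0, 0, 0, 0, 0, 0.04, 0, 0, 0, 0, 0, 0, 0.03, 0, 0, 0, 0, 0, 0, 0, 0, 0, 0]}}

```text
clock: 10.9
eef_pos: [589.9, 313.8, 198.7]
eef_rot: [3.118, 1.568, -2.699]
wrist_force: [-0.3, -1.0, -1.4]
finger_gap: 30.0
```

```bash
python3 - <<'E'
from h import *
plan([(*rail2w(0,70),170,26.7,0)])
s=grab("scene"); crop(s,400,60,560,180,"pics/g10.png")
E
```

```text
at [589.9 313.8 198.7] yaw 26.7 tilt 0.18 gap 30.0 F [-0.3 -1.  -1.4] t 10.9 j [ 0.43  0.58  1.14 -0.    1.42 -1.6 ]
T 0 n 1
   -0.0001, 0, 0, 0.0287, 0.0018, 0.0011, 0
scale 5.0
```

View pics/g10.png

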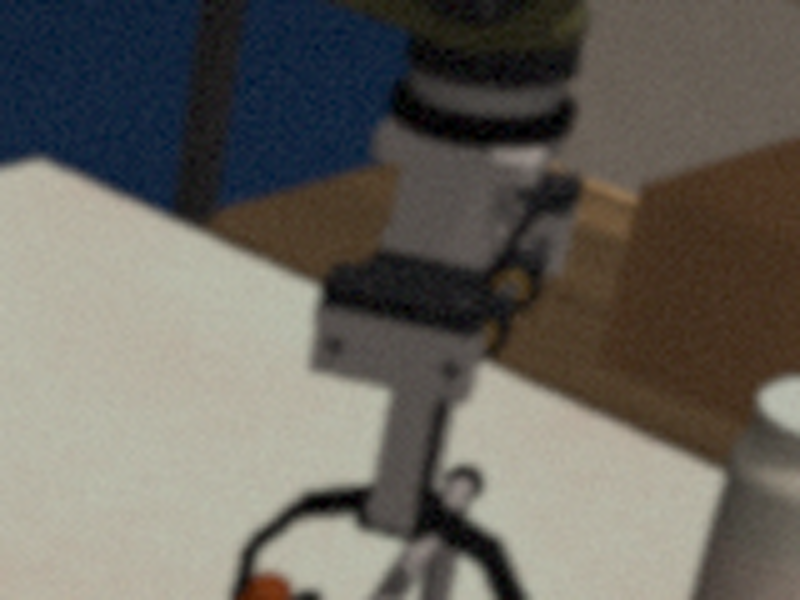

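{"op": "apply_moves", "data": {"plan": [0, 0, 0, 0.02, 0, 0, 0, 0, 0, 0, 0.008, 0, 0, 0, 0, 0, 0, 0, 0, 0, 0, 0, 0, 0, 0, 0, 0, 0]}}

```text
clock: 11.45
eef_pos: [591.3, 314.4, 173.2]
eef_rot: [-0.037, 1.569, 0.429]
wrist_force: [0.3, -0.2, -2.0]
finger_gap: 29.6
```

{"op": "apply_moves", "data": {"plan": [0, 0, 0, 0.003, 0, 0, 0, 0, 0, 0, 0, 0, 0, 0, 0, 0, 0, 0, 0, 0, 0]}}

```text
clock: 11.82
eef_pos: [591.2, 314.4, 169.5]
eef_rot: [-0.058, 1.57, 0.408]
wrist_force: [1.2, 1.0, 3.5]
finger_gap: 29.5
```

Contact: the force rose from −2 to +3.5 N. Releasing now, opening only a little and then going straight up.

{"op": "apply_moves", "data": {"plan": [0, 0, 0, 0, 0, 0, 55, 0, 0, 0, 0, 0, 0, 55, 0, 0, 0, 0, 0, 0, 55, 0, 0, 0, -0.03, 0, 0, 55, 0, 0, 0, -0.06, 0, 0, 55]}}

```text
clock: 12.45
eef_pos: [590.2, 313.9, 257.6]
eef_rot: [3.11, 1.566, -2.707]
wrist_force: [-0.4, 0.8, 1.2]
finger_gap: 51.7
```

{"op": "apply_moves", "data": {"plan": [0, 0, 0, -0.03, 0, -0.05, 55, 0, 0, 0, 0, -0.03, -0.05, 55, 0, 0, 0, 0, -0.05, -0.035, 55, 0, 0, 0, 0, -0.05, -0.035, 55, 0, 0, 0, 0, -0.05, -0.035, 55]}}

```text
clock: 13.08
eef_pos: [488.0, 59.7, 289.1]
eef_rot: [-0.596, 1.57, -0.13]
wrist_force: [1.0, -1.0, -0.1]
finger_gap: 51.5
```

```bash
python3 - <<'E'
from h import *
plan([(631,-33,230,-22,60),(631,-33,142,-22,60)])
s=grab("scene"); view(s,340,110,560,275,"pics/g11.png",[]); grab("top","pics/top2.png")
E
```

```text
at [488.   59.7 289.1] yaw 26.71 tilt 0.03 gap 51.5 F [ 1.  -1.  -0.1] t 13.07 j [ 0.05  0.11  1.55 -0.    1.48 -1.99]
T 0 n 5
   0.17, 0, 0, 0.0118, -0.0294, 0.0172, 60, 0.17, 0, 0, 0.0118, -0.0261, 0.0219, 60, 0.17, 0, 0, 0.0118, -0.022, 0.026, 60, 0.17, 0, 0, 0.0118, -0.0173, 0.0294, 60, 0.17, 0, 0, 0.0118, -0.012, 0.0319, 60
T 1 n 2
   -0, 0, 0, 0.044, -0, 0, 60, -0, 0, 0, 0.044, -0, 0, 60
```

View pics/g11.png

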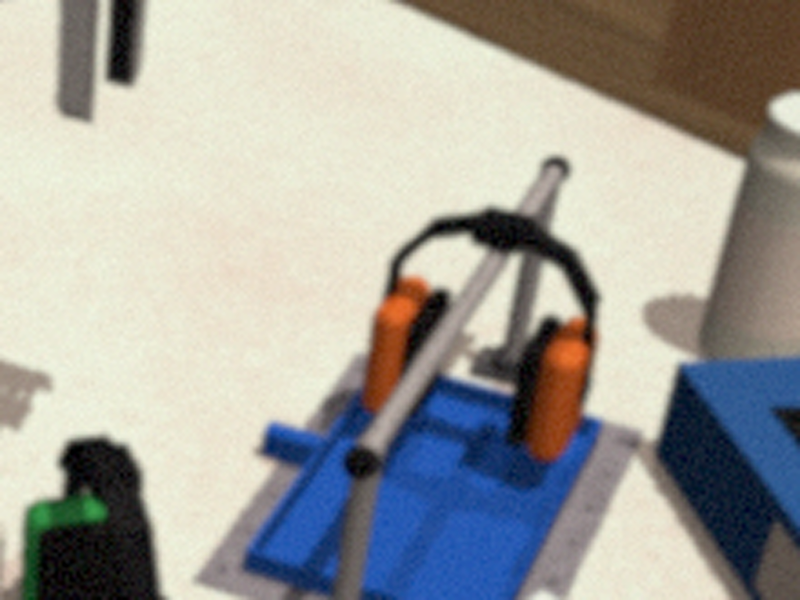

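View pics/top2.png

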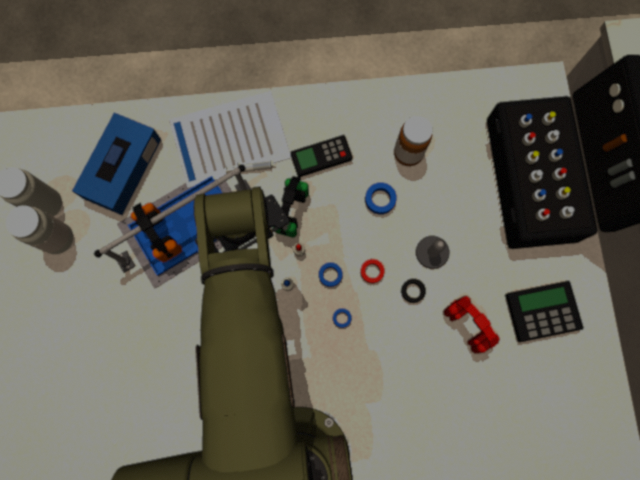

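{"op": "apply_moves", "data": {"plan": [0.17, 0, 0, 0.0118, -0.0294, 0.0172, 60, 0.17, 0, 0, 0.0118, -0.0261, 0.0219, 60, 0.17, 0, 0, 0.0118, -0.022, 0.026, 60, 0.17, 0, 0, 0.0118, -0.0173, 0.0294, 60, 0.17, 0, 0, 0.0118, -0.012, 0.0319, 60]}}

```text
clock: 13.8
eef_pos: [632.7, -31.3, 229.4]
eef_rot: [2.36, 1.571, 1.97]
wrist_force: [-0.3, 0.9, 0.5]
finger_gap: 56.4
```

{"op": "apply_moves", "data": {"plan": [0, 0, 0, 0.04, 0, 0, 60, 0, 0, 0, 0, 0, 0, 60, 0, 0, 0, 0, 0, 0, 60]}}

```text
clock: 14.18
eef_pos: [632.0, -30.9, 191.6]
eef_rot: [0.294, 1.569, -0.089]
wrist_force: [0.2, -0.6, 0.2]
finger_gap: 56.4
```

```bash
python3 - <<'E'
from h import *
plan([(631,-33,142,-22,60)])
s=grab("scene"); crop(s,300,180,440,285,"pics/g12.png")
E
```

```text
at [632.  -30.9 191.6] yaw -21.96 tilt 0.09 gap 56.4 F [ 0.2 -0.6  0.2] t 14.18 j [-0.11  0.5   1.28  0.    1.36 -1.29]
T 0 n 1
   0.0007, 0, 0, 0.0496, -0.0024, -0.0001, 60
scale 5.714285714285714
```

View pics/g12.png

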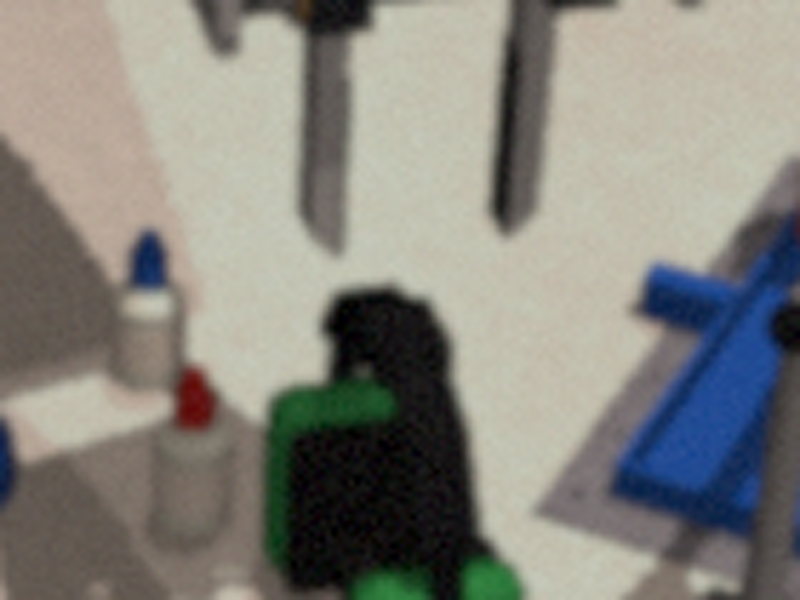

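{"op": "apply_moves", "data": {"plan": [0, 0, 0, 0.025, -0.004, 0, 60, 0, 0, 0, 0.024, 0, 0, 60, 0, 0, 0, 0, 0, 0, 60, 0, 0, 0, 0, 0, 0, 60]}}

```text
clock: 14.72
eef_pos: [630.8, -35.0, 143.0]
eef_rot: [0.272, 1.568, -0.112]
wrist_force: [0.5, 0.3, -0.2]
finger_gap: 56.9
```

{"op": "apply_moves", "data": {"plan": [0, 0, 0, 0, 0, 0, 0, 0, 0, 0, 0, 0, 0, 0, 0, 0, 0, 0, 0, 0, 0, 0, 0, 0, 0, 0, 0, 0]}}

```text
clock: 15.22
eef_pos: [630.2, -35.0, 141.2]
eef_rot: [0.346, 1.57, -0.038]
wrist_force: [-0.2, 0.5, 2.9]
finger_gap: 29.7
```

```bash
python3 - <<'E'
from h import *
plan([(631,-33,142,-22,60)])
s=grab("scene"); crop(s,300,180,440,285,"pics/g13.png")
E
```

```text
at [630.2 -35.  141.2] yaw -22.0 tilt 0.02 gap 29.7 F [-0.2  0.5  2.9] t 15.22 j [-0.11  0.53  1.34  0.    1.26 -1.3 ]
T 0 n 1
   -0.0001, 0, 0, -0.0008, 0.0022, -0, 60
scale 5.714285714285714
```

View pics/g13.png

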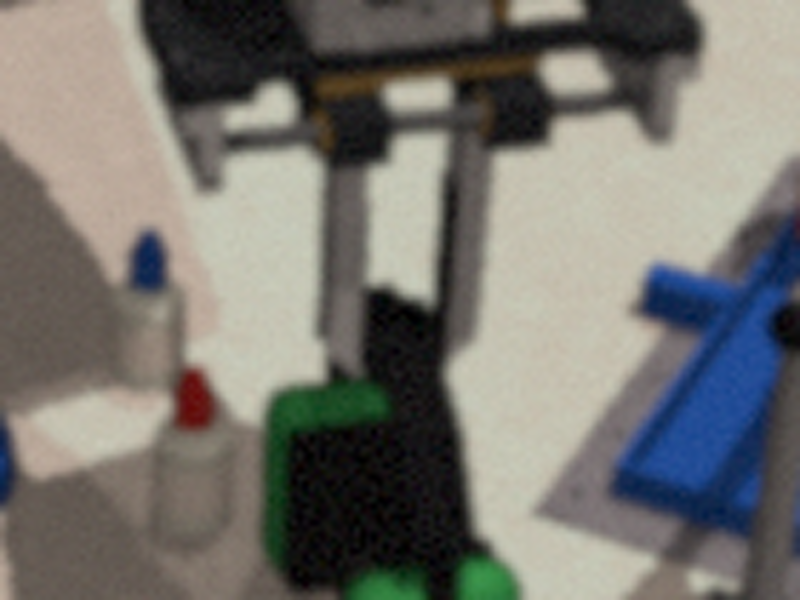

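{"op": "apply_moves", "data": {"plan": [0, 0, 0, -0.028, 0, 0, 0, 0, 0, 0, -0.045, 0, 0, 0, 0, 0, 0, -0.045, 0, 0, 0, 0, 0, 0, -0.045, 0, 0, 0, 0, 0, 0, -0.045, 0, 0, 0]}}

```text
clock: 15.9
eef_pos: [629.8, -35.1, 350.1]
eef_rot: [-2.787, 1.57, 3.112]
wrist_force: [0.4, -0.5, -1.4]
finger_gap: 29.9
```

```bash
python3 - <<'E'
from h import *
plan([(530,60,349,None,0),(*rail2w(-70,-70),349,26.7,0),(*rail2w(0,-70),349,26.7,0)])
s=grab("scene"); crop(s,300,120,460,240,"pics/g14.png")
E
```

```text
at [629.8 -35.1 350.1] yaw -22.01 tilt 0.04 gap 29.9 F [ 0.4 -0.5 -1.4] t 15.9 j [-0.11  0.44  1.   -0.    1.7  -1.3 ]
T 0 n 3
   0, 0, 0, 0.0004, 0.0169, -0.0427, 0, 0, 0, 0, 0.0004, 0.0169, -0.0427, 0, 0, 0, 0, 0.0004, 0.0169, -0.0427, 0
T 1 n 5
   -0.17, 0, 0, 0, 0.0229, 0.0038, 0, -0.17, 0, 0, 0, 0.022, 0.0076, 0, -0.17, 0, 0, 0, 0.0204, 0.0112, 0, -0.17, 0, 0, 0, 0.0182, 0.0145, 0, -0.17, 0, 0, 0, 0.0155, 0.0174, 0
T 2 n 2
   -0, 0, 0, 0, 0, 0.035, 0, -0, 0, 0, 0, 0, 0.035, 0
scale 5.0
```

View pics/g14.png

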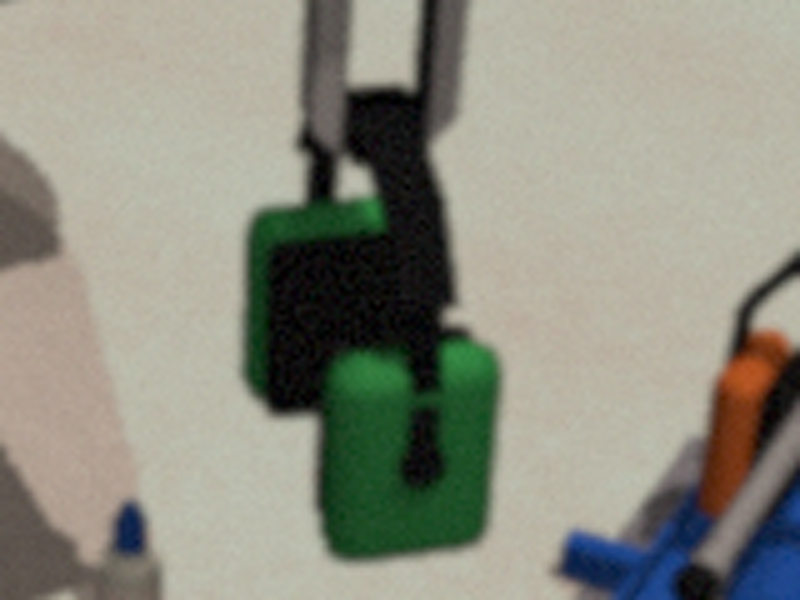

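{"op": "apply_moves", "data": {"plan": [0, 0, 0, 0, 0.0169, -0.0427, 0, 0, 0, 0, 0, 0.0169, -0.0427, 0, 0, 0, 0, 0, 0.0169, -0.0427, 0, -0.17, 0, 0, 0, 0.0229, 0.0038, 0, -0.17, 0, 0, 0, 0.022, 0.0076, 0]}}

```text
clock: 16.58
eef_pos: [554.4, 100.4, 349.0]
eef_rot: [-0.028, 1.57, -0.066]
wrist_force: [-0.5, -1.2, -1.4]
finger_gap: 29.6
```

{"op": "apply_moves", "data": {"plan": [-0.17, 0, 0, 0, 0.0204, 0.0112, 0, -0.17, 0, 0, 0, 0.0182, 0.0145, 0, -0.17, 0, 0, 0, 0.0155, 0.0174, 0, 0, 0, 0, 0, 0, 0.035, 0, 0, 0, 0, 0, 0, 0.035, 0]}}

```text
clock: 17.2
eef_pos: [654.1, 191.3, 348.6]
eef_rot: [-3.112, 1.571, -2.646]
wrist_force: [0.1, -0.3, -0.7]
finger_gap: 29.8
```

{"op": "apply_moves", "data": {"plan": [0, 0, 0, 0, 0, 0, 0, 0, 0, 0, 0, 0, 0, 0]}}

```text
clock: 17.45
eef_pos: [653.1, 190.6, 348.5]
eef_rot: [2.957, 1.57, -2.861]
wrist_force: [-0.8, 0.5, -1.6]
finger_gap: 29.7
```

```bash
python3 - <<'E'
from h import *
plan([(*rail2w(0,-70),349,26.7,0)])
s=grab("scene"); crop(s,360,80,560,230,"pics/g15.png")
E
```

```text
at [653.1 190.6 348.5] yaw 26.69 tilt 0.04 gap 29.7 F [-0.8  0.5 -1.6] t 17.45 j [ 0.23  0.58  0.8  -0.    1.76 -1.81]
T 0 n 1
   -0.0001, 0, 0, -0.0005, 0.0003, -0.0001, 0
scale 4.0
```

View pics/g15.png

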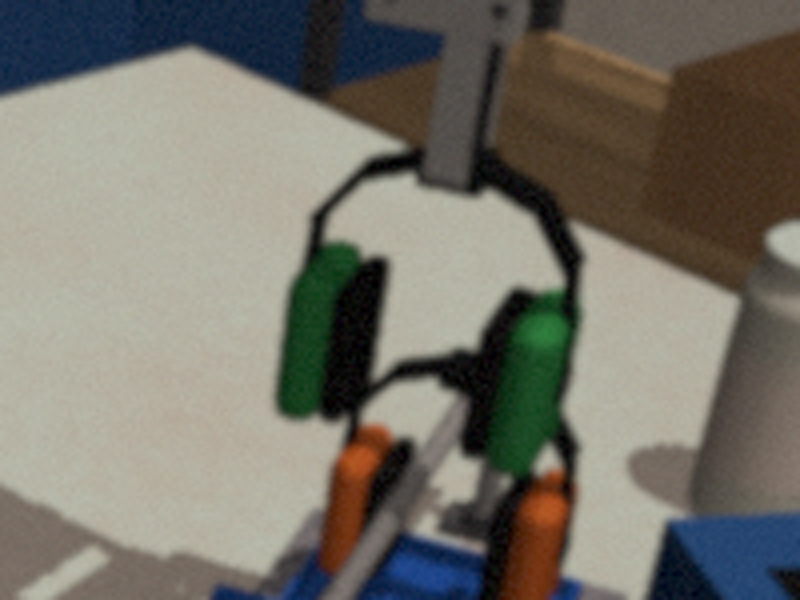

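{"op": "apply_moves", "data": {"plan": [0, 0, 0, 0.045, 0, 0, 0, 0, 0, 0, 0.045, 0, 0, 0, 0, 0, 0, 0.045, 0, 0, 0, 0, 0, 0, 0.03, 0, 0, 0, 0, 0, 0, 0.008, 0, 0, 0]}}

```text
clock: 18.12
eef_pos: [652.5, 190.3, 175.0]
eef_rot: [2.928, 1.569, -2.889]
wrist_force: [0.4, 0.1, -0.2]
finger_gap: 29.7
```

{"op": "apply_moves", "data": {"plan": [0, 0, 0, 0.005, 0, 0, 0, 0, 0, 0, 0.002, 0, 0, 0, 0, 0, 0, 0, 0, 0, 0]}}

```text
clock: 18.5
eef_pos: [653.6, 190.8, 169.8]
eef_rot: [-0.211, 1.57, 0.255]
wrist_force: [0.2, 0.4, -0.5]
finger_gap: 29.8
```

{"op": "apply_moves", "data": {"plan": [0, 0, 0, 0.002, 0, 0, 0, 0, 0, 0, 0, 0, 0, 0, 0, 0, 0, 0, 0, 0, 0]}}

```text
clock: 18.88
eef_pos: [653.8, 190.8, 168.7]
eef_rot: [-0.267, 1.569, 0.199]
wrist_force: [-2.6, -0.0, 7.7]
finger_gap: 29.8
```

{"op": "apply_moves", "data": {"plan": [0, 0, 0, 0, 0, 0, 55, 0, 0, 0, 0, 0, 0, 55, 0, 0, 0, 0, 0, 0, 55, 0, 0, 0, -0.03, 0, 0, 55, 0, 0, 0, -0.06, 0, 0, 55]}}

```text
clock: 19.5
eef_pos: [652.6, 190.6, 255.5]
eef_rot: [2.911, 1.566, -2.906]
wrist_force: [0.3, 0.7, 1.6]
finger_gap: 51.5
```

{"op": "apply_moves", "data": {"plan": [0, 0, 0, -0.02, 0, -0.05, 55, 0, 0, 0, 0, 0, -0.06, 55, 0, 0, 0, 0, -0.02, -0.055, 55, 0, 0, 0, 0, -0.05, -0.035, 55, 0, 0, 0, 0, -0.05, -0.035, 55]}}

```text
clock: 20.12
eef_pos: [496.6, -23.5, 277.4]
eef_rot: [-0.652, 1.57, -0.185]
wrist_force: [1.2, -0.7, -0.4]
finger_gap: 51.9
```

```bash
python3 - <<'E'
from h import *
plan([])
s=grab("scene"); view(s,340,110,560,275,"pics/g16.png",[]); t=grab("top","pics/top3.png"); view(t,60,120,380,340,"pics/g17.png",[])
E
```

```text
at [496.6 -23.5 277.4] yaw 26.75 tilt 0.06 gap 51.9 F [ 1.2 -0.7 -0.4] t 20.12 j [-0.12  0.13  1.56 -0.    1.45 -2.16]
```

View pics/g16.png

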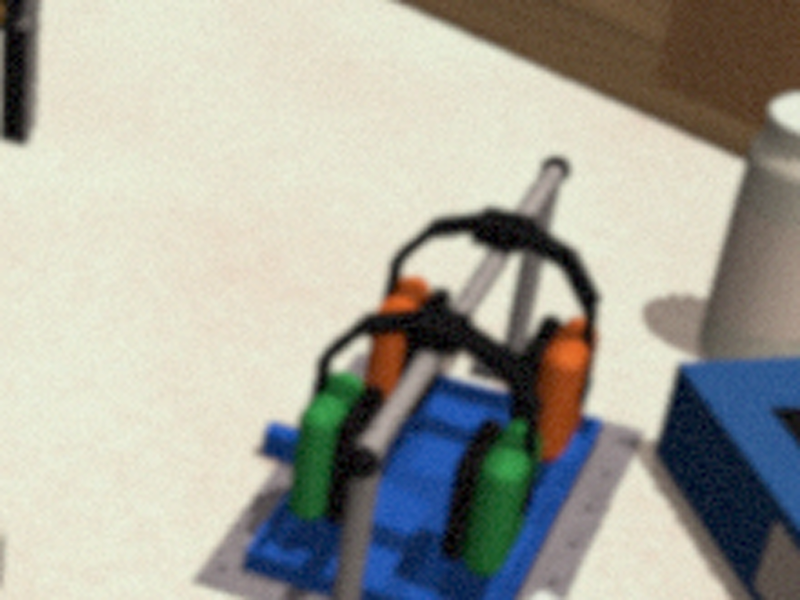

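View pics/top3.png

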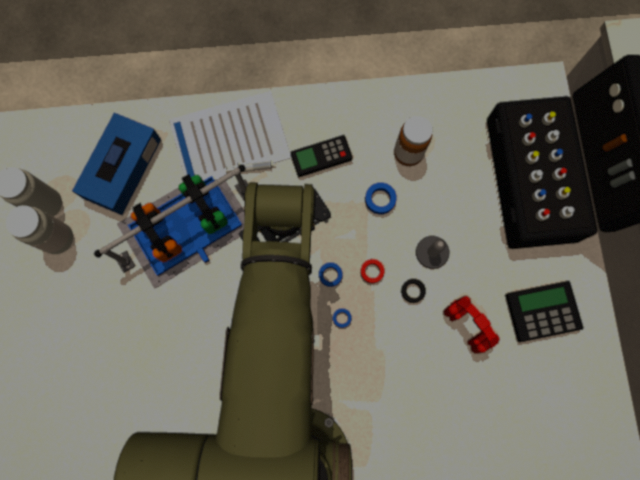

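```bash
cat > rings.py <<'E'
from h import *
def cen(img,box,kind):
    u0,v0,u1,v1=box; S=4
    im=cv2.resize(img[v0:v1,u0:u1],None,fx=S,fy=S,interpolation=cv2.INTER_CUBIC)
    hsv=cv2.cvtColor(im,cv2.COLOR_RGB2HSV).astype(int)
    H,Sa,V=hsv[...,0],hsv[...,1],hsv[...,2]
    if kind=="red": m=((H<8)|(H>172))&(Sa>120)
    if kind=="blue": m=(H>100)&(H<125)&(Sa>110)
    if kind=="black": m=V<62
    if kind=="foot": m=V<105
    m=m.astype(np.uint8); cs,_=cv2.findContours(m,0,1)
    k=max(cs,key=cv2.contourArea); k=cv2.convexHull(k)
    M=cv2.moments(k); e=cv2.fitEllipse(k)
    f=lambda x,y:((x+.5)/S-.5+u0,(y+.5)/S-.5+v0)
    return f(M['m10']/M['m00'],M['m01']/M['m00']),f(*e[0]),np.array(e[1])/S
TOPB={"red":(355,255,390,288),"blue":(314,258,347,291),"black":(396,273,431,308),"foot":(410,230,455,275)}
SCB={"red":(225,258,268,294),"blue":(270,243,308,277),"black":(170,258,212,296),"foot":(155,295,210,338)}
Z={"red":11,"blue":11,"black":11,"foot":5}
if __name__=="__main__":
    import sys
    t=grab("top");s=grab("scene")
    for nm,it,is_ in(("0",cv2.imread("pics/top0.png")[...,::-1],cv2.imread("pics/scene0.png")[...,::-1]),("now",t["image"],s["image"])):
        for k in TOPB:
            a=cen(np.ascontiguousarray(it),TOPB[k],k);print(nm,k,np.round(a[0],1),np.round(a[1],1),a[2].round(1),p2w(t,*a[0],Z[k]).round(1)[:2],p2w(t,*a[1],Z[k]).round(1)[:2])
            if k!="foot":
                a=cen(np.ascontiguousarray(is_),SCB[k],k);print("   scene",np.round(a[0],1),a[2].round(1),p2w(s,*a[0],Z[k]).round(1)[:2])
E
python3 rings.py
```

```text
0 red [372.1 270.8] [372.1 270.8] [23.9 24.6] [ 449.4 -230.7] [ 449.4 -230.7]
   scene [245.5 276.9] [24.4 28.7] [ 445.9 -231.4]
0 blue [330.1 274.2] [330.1 274.2] [23.2 23.6] [ 451.3 -119.6] [ 451.4 -119.6]
   scene [288.8 259.6] [21.8 29.9] [ 445.4 -118.7]
0 black [413.  290.6] [413.  290.6] [23.9 24.2] [ 386.9 -330.8] [ 386.9 -330.8]
   scene [192.3 278.3] [23.1 29.3] [ 385.1 -332.1]
0 foot [432.1 252. ] [432.1 252. ] [34.2 34.8] [ 485. -396.] [ 485.1 -396. ]
now red [372.  270.8] [372.  270.8] [24.1 24.6] [ 449.4 -230.4] [ 449.4 -230.4]
   scene [245.6 276.8] [24.5 29. ] [ 445.8 -231.3]
now blue [330.2 274.2] [330.2 274.2] [22.8 23.4] [ 451.3 -119.8] [ 451.2 -119.8]
   scene [288.4 260.2] [22.  26.9] [ 447.  -120.8]
now black [413.  290.6] [413.  290.6] [23.6 23.9] [ 386.9 -330.8] [ 387.  -330.9]
   scene [192.3 278.3] [23.3 29.3] [ 385.1 -332.3]
now foot [432.1 252. ] [432.1 252. ] [33.5 34.2] [ 485. -396.] [ 485. -396.]
```

```bash
python3 - <<'E'
from h import *
plan([(448,-231,110,0,95),(448,-231,10,0,95)])
E
```

```text
at [497.3 -22.7 277.1] yaw 26.58 tilt 0.02 gap 51.6 F [ 0.5 -0.3  0.1] t 20.32 j [-0.12  0.13  1.56  0.    1.45 -2.15]
T 0 n 5
   0.0928, 0, 0, 0.0334, -0.0328, -0.0275, 95, 0.0928, 0, 0, 0.0334, -0.0352, -0.0243, 95, 0.0928, 0, 0, 0.0334, -0.0373, -0.0209, 95, 0.0928, 0, 0, 0.0334, -0.0391, -0.0174, 95, 0.0928, 0, 0, 0.0334, -0.0406, -0.0137, 95
T 1 n 2
   0, 0, 0, 0.05, 0, 0, 95, 0, 0, 0, 0.05, 0, 0, 95
```

{"op": "apply_moves", "data": {"plan": [0.0928, 0, 0, 0.0334, -0.0328, -0.0275, 95, 0.0928, 0, 0, 0.0334, -0.0352, -0.0243, 95, 0.0928, 0, 0, 0.0334, -0.0373, -0.0209, 95, 0.0928, 0, 0, 0.0334, -0.0391, -0.0174, 95, 0.0928, 0, 0, 0.0334, -0.0406, -0.0137, 95]}}

```text
clock: 20.95
eef_pos: [448.8, -230.4, 108.9]
eef_rot: [-0.069, 1.57, -0.068]
wrist_force: [0.4, -0.6, 0.2]
finger_gap: 89.4
```

{"op": "apply_moves", "data": {"plan": [0, 0, 0, 0.03, 0, 0, 95, 0, 0, 0, 0, 0, 0, 95, 0, 0, 0, 0, 0, 0, 95]}}

```text
clock: 21.32
eef_pos: [449.4, -229.7, 81.1]
eef_rot: [-0.502, 1.569, -0.498]
wrist_force: [0.2, -0.2, -0.1]
finger_gap: 89.0
```

```bash
python3 - <<'E'
from h import *
plan([(448,-231,10,0,95)])
s=grab("scene"); crop(s,180,200,320,305,"pics/g18.png")
E
```

```text
at [ 449.4 -229.7   81.1] yaw 0.21 tilt 0.07 gap 89.0 F [ 0.2 -0.2 -0.1] t 21.32 j [-0.55  0.34  1.78  0.    1.02 -2.12]
T 0 n 2
   0.0018, 0, 0, 0.0355, -0.0007, -0.0007, 95, 0.0018, 0, 0, 0.0355, -0.0007, -0.0007, 95
scale 5.714285714285714
```

View pics/g18.png

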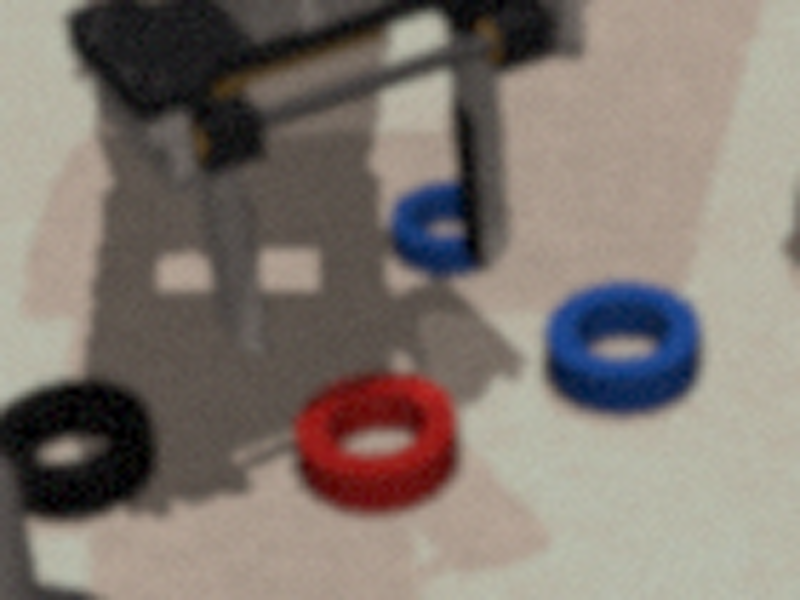

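{"op": "apply_moves", "data": {"plan": [0, 0, 0, 0.0355, -0.0007, -0.0007, 95, 0, 0, 0, 0.0355, -0.0007, -0.0007, 95, 0, 0, 0, 0, 0, 0, 95, 0, 0, 0, 0, 0, 0, 0, 0, 0, 0, 0, 0, 0, 0], "force": 15}}

```text
clock: 22.0
eef_pos: [447.9, -232.1, 10.6]
eef_rot: [-0.551, 1.568, -0.549]
wrist_force: [0.7, -0.4, 1.3]
finger_gap: 72.7
```

{"op": "apply_moves", "data": {"plan": [0, 0, 0, 0, 0, 0, 0, 0, 0, 0, 0, 0, 0, 0, 0, 0, 0, 0, 0, 0, 0]}}

```text
clock: 22.38
eef_pos: [447.6, -232.0, 10.0]
eef_rot: [-0.501, 1.569, -0.499]
wrist_force: [-1.5, 1.6, 8.0]
finger_gap: 64.6
```

```bash
python3 - <<'E'
from h import *
plan([])
E
```

```text
at [ 447.6 -232.    10. ] yaw 0.11 tilt 0.1 gap 64.6 F [-1.5  1.6  8. ] t 22.38 j [-0.55  0.46  1.82  0.    0.86 -2.12]
```

{"op": "apply_moves", "data": {"plan": [0, 0, 0, 0, 0, 0, 95, 0, 0, 0, 0, 0, 0, 95, 0.1745, 0, 0, 0, 0, 0, 95, 0.1745, 0, 0, 0, 0, 0, 95, 0.1745, 0, 0, 0, 0, 0, 95]}}

```text
clock: 23.0
eef_pos: [446.9, -231.7, 8.9]
eef_rot: [-3.123, 1.571, 2.633]
wrist_force: [0.2, 1.0, 0.3]
finger_gap: 89.6
```

{"op": "apply_moves", "data": {"plan": [0.1745, 0, 0, 0, 0, 0, 95, 0.1745, 0, 0, 0, 0, 0, 95, 0.1745, 0, 0, 0, 0, 0, 95, 0.1745, 0, 0, 0, 0, 0, 95, 0.1745, 0, 0, 0, 0, 0, 95]}}

```text
clock: 23.62
eef_pos: [446.9, -231.7, 8.9]
eef_rot: [-2.177, 1.571, 2.707]
wrist_force: [0.2, 0.4, 0.2]
finger_gap: 89.2
```

{"op": "apply_moves", "data": {"plan": [0.1745, 0, 0, 0, 0, 0, 95, 0, 0, 0, 0, 0, 0, 95, 0, 0, 0, 0, 0, 0, 0, 0, 0, 0, 0, 0, 0, 0, 0, 0, 0, 0, 0, 0, 0]}}

```text
clock: 24.25
eef_pos: [447.0, -231.7, 8.9]
eef_rot: [2.529, 1.571, 0.961]
wrist_force: [-0.2, 0.5, -0.5]
finger_gap: 62.8
```

```bash
python3 - <<'E'
from h import *
plan([(449,-230,130,-90,0)])
s=grab("scene"); crop(s,180,200,320,305,"pics/g19.png")
E
```

```text
at [ 447.  -231.7    8.9] yaw -89.81 tilt 0.0 gap 62.8 F [-0.2  0.5 -0.5] t 24.25 j [-0.55  0.46  1.82  0.    0.86 -0.55]
T 0 n 3
   0.0011, 0, 0, -0.0404, 0.0007, -0.0006, 0, 0.0011, 0, 0, -0.0404, 0.0007, -0.0006, 0, 0.0011, 0, 0, -0.0404, 0.0007, -0.0006, 0
scale 5.714285714285714
```

View pics/g19.png

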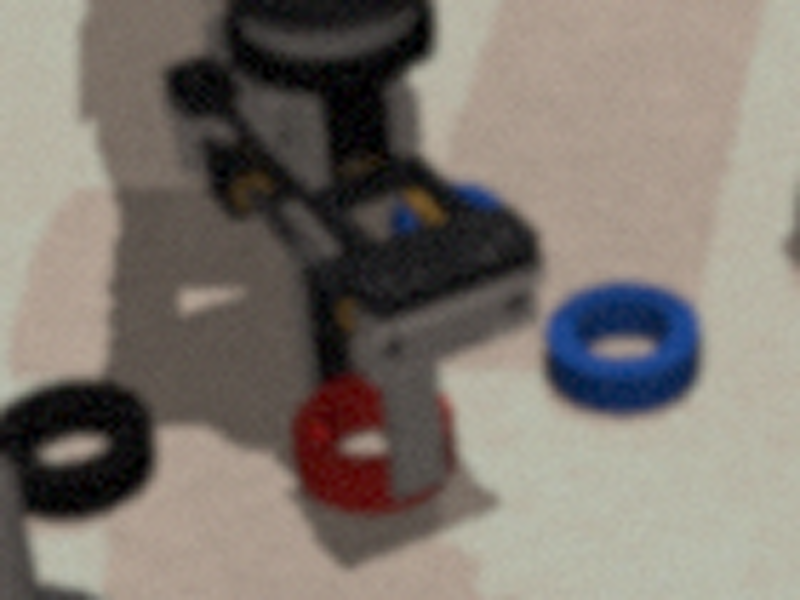

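{"op": "apply_moves", "data": {"plan": [0, 0, 0, 0, 0, 0, 0, 0, 0, 0, 0, 0, 0, 95, 0, 0, 0, 0, 0, 0, 95, 0, 0, 0, -0.05, 0, 0, 95, 0, 0, 0, -0.06, 0, 0, 95]}}

```text
clock: 24.92
eef_pos: [446.4, -231.4, 119.6]
eef_rot: [-2.128, 1.568, 2.587]
wrist_force: [0.5, -0.9, 0.3]
finger_gap: 89.2
```

{"op": "apply_moves", "data": {"plan": [0, 0, 0, -0.04, 0, -0.04, 95, 0, 0, 0, 0, 0, -0.06, 95, 0, 0, 0, 0, 0, -0.06, 95, 0, 0, 0, 0, 0, -0.05, 95]}}

```text
clock: 25.42
eef_pos: [446.2, -19.8, 159.2]
eef_rot: [1.558, 1.57, -0.01]
wrist_force: [1.5, -0.0, -0.4]
finger_gap: 89.0
```

```bash
python3 - <<'E'
from h import *
plan([])
t=grab("top","pics/top4.png")
E
python3 rings.py | sed -n '8,$p'
```

```text
at [446.2 -19.8 159.2] yaw -89.85 tilt 0.03 gap 89.0 F [ 1.5 -0.  -0.4] t 25.43 j [-0.13  0.12  1.86  0.    1.17 -0.13]
now red [372.5 271.2] [372.5 271.2] [24.  24.5] [ 448.3 -231.6] [ 448.3 -231.6]
   scene [245.  276.7] [24.2 29. ] [ 444.8 -232.2]
now blue [330.1 274.3] [330.1 274.3] [22.9 23.5] [ 451.  -119.6] [ 451.  -119.6]
   scene [288.6 260.3] [21.8 26.7] [ 447.6 -120.7]
now black [413.  290.6] [413.  290.6] [23.6 24. ] [ 386.9 -330.9] [ 386.9 -330.9]
   scene [192.3 278.3] [23.2 29.3] [ 385.1 -332.2]
now foot [432.1 252. ] [432.1 252. ] [33.7 34.4] [ 485. -396.] [ 485. -396.]
```

View pics/top4.png

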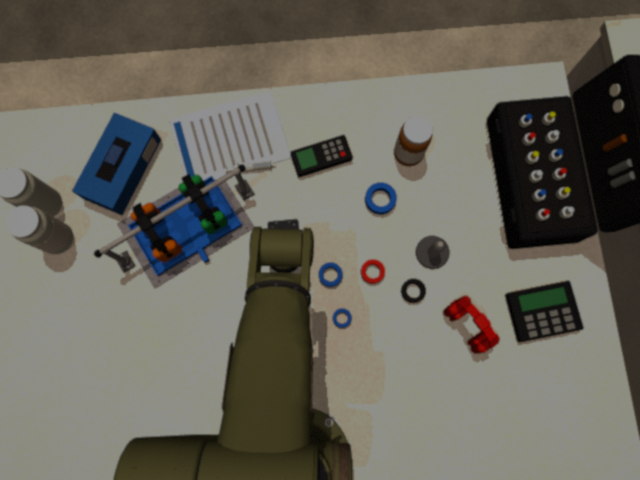

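```bash
python3 - <<'E'
from h import *
plan([(447,-231.7,80,-90,95)])
E
```

```text
at [446.4 -20.1 159.1] yaw -89.68 tilt 0.01 gap 89.4 F [ 0.4 -0.2 -0.2] t 25.57 j [-0.13  0.12  1.86  0.    1.17 -0.13]
T 0 n 4
   0.0014, 0, 0, 0.0198, -0.0002, 0.0529, 95, 0.0014, 0, 0, 0.0198, -0.0001, 0.0529, 95, 0.0014, 0, 0, 0.0198, -0, 0.0529, 95, 0.0014, 0, 0, 0.0198, 0.0001, 0.0529, 95
```

{"op": "apply_moves", "data": {"plan": [0.0014, 0, 0, 0.02, 0, 0.0529, 95, 0.0014, 0, 0, 0.02, 0, 0.0529, 95, 0.0014, 0, 0, 0.02, 0, 0.0529, 95, 0.0014, 0, 0, 0.02, 0, 0.0529, 95, 0, 0, 0, 0, 0, 0, 95]}}

```text
clock: 26.2
eef_pos: [445.0, -236.7, 77.3]
eef_rot: [-1.991, 1.568, 2.713]
wrist_force: [0.1, -0.4, 0.1]
finger_gap: 89.2
```

{"op": "apply_moves", "data": {"plan": [0, 0, 0, 0, 0, 0, 95, 0, 0, 0, 0, 0, 0, 95]}}

```text
clock: 26.45
eef_pos: [446.8, -232.8, 79.5]
eef_rot: [1.086, 1.57, -0.487]
wrist_force: [-0.9, -0.4, 0.1]
finger_gap: 89.2
```

```bash
python3 - <<'E'
from h import *
plan([(447,-231.7,10,-90,95)])
E
```

```text
at [ 446.8 -232.8   79.5] yaw -90.14 tilt 0.04 gap 89.2 F [-0.9 -0.4  0.1] t 26.45 j [-0.55  0.34  1.78  0.    1.02 -0.55]
T 0 n 2
   -0.0012, 0, 0, 0.0347, 0.0001, -0.0005, 95, -0.0012, 0, 0, 0.0347, 0.0001, -0.0005, 95
```

{"op": "apply_moves", "data": {"plan": [0, 0, 0, 0.0347, 0, -0.0005, 95, 0, 0, 0, 0.0347, 0, -0.0005, 95, 0, 0, 0, 0, 0, 0, 95, 0, 0, 0, 0, 0, 0, 95, 0, 0, 0, 0, 0, 0, 0]}}

```text
clock: 27.08
eef_pos: [447.3, -232.6, 11.0]
eef_rot: [1.005, 1.568, -0.569]
wrist_force: [1.0, 0.8, 0.1]
finger_gap: 82.7
```

{"op": "apply_moves", "data": {"plan": [0, 0, 0, 0, 0, 0, 0, 0, 0, 0, 0, 0, 0, 0, 0, 0, 0, 0, 0, 0, 0, 0, 0, 0, 0, 0, 0, 0]}}

```text
clock: 27.58
eef_pos: [446.7, -232.5, 9.9]
eef_rot: [1.045, 1.57, -0.529]
wrist_force: [-1.5, 0.0, 5.8]
finger_gap: 62.2
```

```bash
python3 - <<'E'
from h import *
plan([(447,-231.7,140,-90,0),(483.7,-396.1,140,-90,0)])
E
```

```text
at [ 446.7 -232.5    9.9] yaw -90.2 tilt 0.03 gap 62.2 F [-1.5  0.   5.8] t 27.57 j [-0.55  0.46  1.82  0.    0.87 -0.55]
T 0 n 3
   -0.0012, 0, 0, -0.0434, 0.0001, -0.0003, 0, -0.0012, 0, 0, -0.0434, 0.0001, -0.0003, 0, -0.0012, 0, 0, -0.0434, 0.0001, -0.0003, 0
T 1 n 3
   0, 0, 0, 0, 0.0122, 0.0548, 0, 0, 0, 0, 0, 0.0122, 0.0548, 0, 0, 0, 0, 0, 0.0122, 0.0548, 0
```

{"op": "apply_moves", "data": {"plan": [0, 0, 0, -0.043, 0, 0, 0, 0, 0, 0, -0.043, 0, 0, 0, 0, 0, 0, -0.044, 0, 0, 0, 0, 0, 0, 0, 0.0122, 0.0548, 0, 0, 0, 0, 0, 0.0122, 0.0548, 0]}}

```text
clock: 28.2
eef_pos: [471.1, -343.3, 140.4]
eef_rot: [0.91, 1.569, -0.663]
wrist_force: [0.0, 0.4, -0.3]
finger_gap: 62.1
```

{"op": "apply_moves", "data": {"plan": [0, 0, 0, 0, 0.0122, 0.0548, 0, 0, 0, 0, 0, 0, 0, 0, 0, 0, 0, 0, 0, 0, 0, 0, 0, 0, 0, 0, 0, 0]}}

```text
clock: 28.7
eef_pos: [482.7, -395.8, 139.8]
eef_rot: [3.057, 1.571, 1.484]
wrist_force: [-0.1, 0.5, 0.2]
finger_gap: 62.2
```

```bash
python3 - <<'E'
from h import *
plan([(483.7,-396.9,140,-90,0)])
s=grab("scene"); crop(s,120,230,260,335,"pics/g20.png");t=grab("top"); crop(t,380,200,480,275,"pics/g21.png")
E
```

```text
at [ 482.7 -395.8  139.8] yaw -90.14 tilt 0.0 gap 62.2 F [-0.1  0.5  0.2] t 28.7 j [-0.75  0.52  1.37  0.    1.25 -0.74]
T 0 n 1
   -0.0024, 0, 0, -0.0002, 0.0011, 0.0011, 0
scale 5.714285714285714
scale 8.0
```

View pics/g20.png

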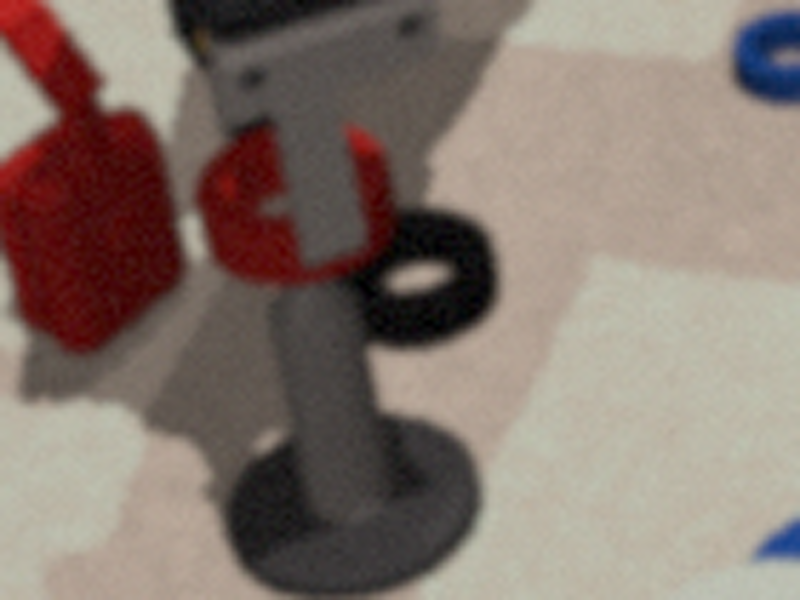

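View pics/g21.png

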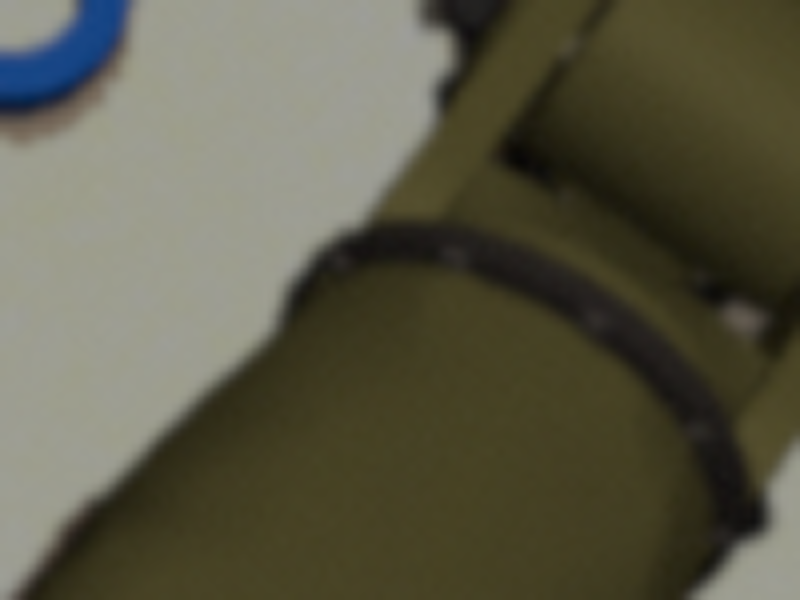

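{"op": "apply_moves", "data": {"plan": [0, 0, 0, 0, 0.001, 0.001, 0, 0, 0, 0, 0.015, 0, 0, 0, 0, 0, 0, 0.012, 0, 0, 0, 0, 0, 0, 0.008, 0, 0, 0, 0, 0, 0, 0, 0, 0, 0]}}

```text
clock: 29.42
eef_pos: [483.3, -397.7, 103.6]
eef_rot: [-2.29, 1.569, 2.419]
wrist_force: [0.2, -0.5, 1.4]
finger_gap: 62.5
```

{"op": "apply_moves", "data": {"plan": [0, 0, 0, 0.005, 0, 0, 0, 0, 0, 0, 0.005, 0, 0, 0, 0, 0, 0, 0, 0, 0, 0]}}

```text
clock: 29.8
eef_pos: [483.4, -397.7, 94.1]
eef_rot: [-2.349, 1.57, 2.36]
wrist_force: [-0.3, -0.5, -0.5]
finger_gap: 62.2
```

```bash
python3 - <<'E'
from h import *
plan([(483.7,-396.9,25,-90,0)])
s=grab("scene"); crop(s,120,230,260,335,"pics/g22.png")
E
```

```text
at [ 483.4 -397.7   94.1] yaw -90.2 tilt 0.03 gap 62.2 F [-0.3 -0.5 -0.5] t 29.8 j [-0.75  0.57  1.4   0.    1.17 -0.74]
T 0 n 2
   -0.0017, 0, 0, 0.0346, 0.0001, -0.0004, 0, -0.0017, 0, 0, 0.0346, 0.0001, -0.0004, 0
scale 5.714285714285714
```

View pics/g22.png

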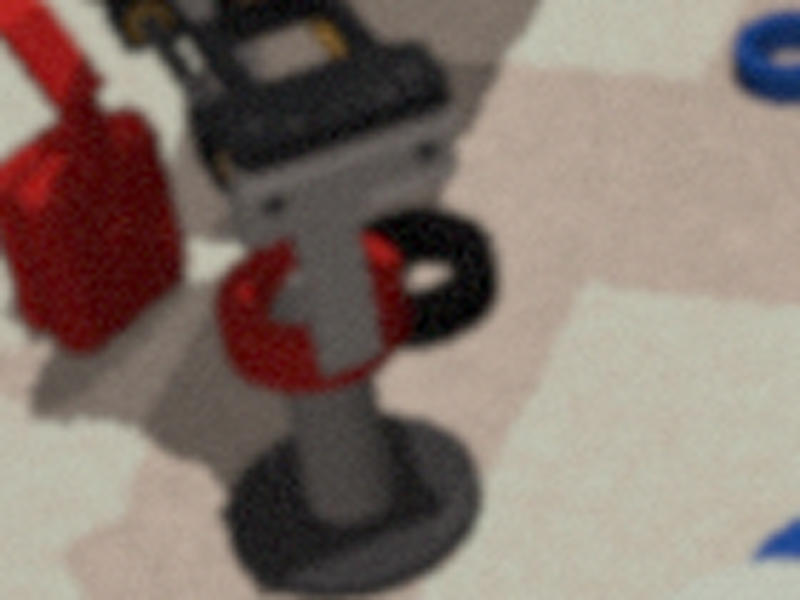

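{"op": "apply_moves", "data": {"plan": [0, 0, 0, 0.025, 0, 0, 0, 0, 0, 0, 0.025, 0, 0, 0, 0, 0, 0, 0.016, 0, 0, 0, 0, 0, 0, 0, 0, 0, 0, 0, 0, 0, 0, 0, 0, 0]}}

```text
clock: 30.48
eef_pos: [484.0, -398.2, 29.6]
eef_rot: [0.833, 1.569, -0.741]
wrist_force: [-0.7, 0.0, 0.5]
finger_gap: 62.2
```

{"op": "apply_moves", "data": {"plan": [0, 0, 0, 0.005, 0, 0, 0, 0, 0, 0, 0, 0, 0, 0, 0, 0, 0, 0, 0, 0, 80, 0, 0, 0, 0, 0, 0, 95, 0, 0, 0, 0, 0, 0, 95]}}

```text
clock: 31.1
eef_pos: [483.6, -397.9, 23.6]
eef_rot: [0.921, 1.571, -0.653]
wrist_force: [0.3, 1.0, 0.4]
finger_gap: 88.1
```

{"op": "apply_moves", "data": {"plan": [0, 0, 0, -0.05, 0, 0, 95, 0, 0, 0, -0.05, 0, 0, 95, 0, 0, 0, -0.05, 0, 0, 95, 0, 0, 0, -0.01, -0.06, 0, 95, 0, 0, 0, 0, -0.06, -0.02, 95]}}

```text
clock: 31.72
eef_pos: [363.1, -378.0, 184.3]
eef_rot: [0.616, 1.569, -0.959]
wrist_force: [-0.3, -0.9, 0.4]
finger_gap: 89.0
```

```bash
python3 - <<'E'
from h import *
plan([])
s=grab("scene"); crop(s,120,230,320,380,"pics/g23.png");grab("top","pics/top5.png")
E
python3 rings.py | sed -n '8,$p'
```

```text
at [ 363.1 -378.   184.3] yaw -90.2 tilt 0.12 gap 89.0 F [-0.3 -0.9  0.4] t 31.73 j [-0.88  0.26  1.62 -0.    1.26 -0.87]
scale 4.0Traceback (most recent call last):
  File "rings.py", line 24, in <module>
    a=cen(np.ascontiguousarray(it),TOPB[k],k);print(nm,k,np.round(a[0],1),np.round(a[1],1),a[2].round(1),p2w(t,*a[0],Z[k]).round(1)[:2],p2w(t,*a[1],Z[k]).round(1)[:2])
  File "rings.py", line 12, in cen
    k=max(cs,key=cv2.contourArea); k=cv2.convexHull(k)
ValueError: max() iterable argument is empty
```

View pics/g23.png

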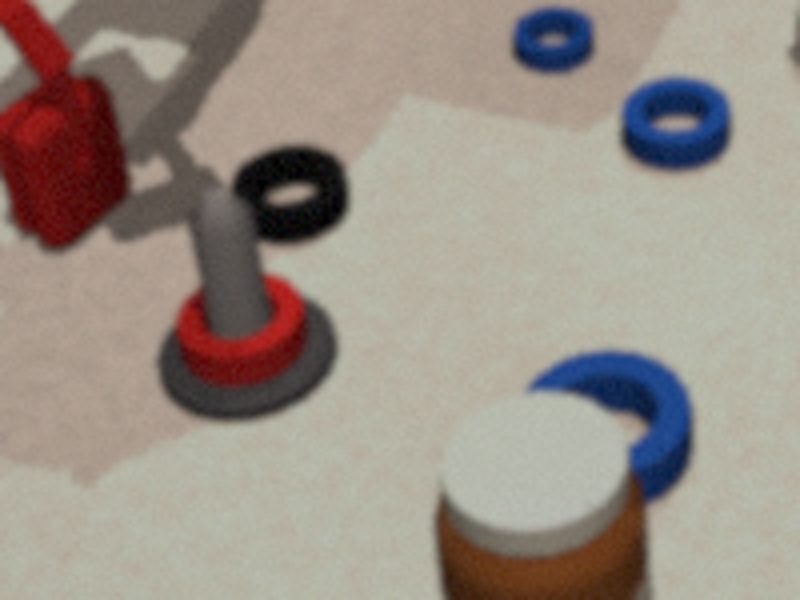

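View pics/top5.png

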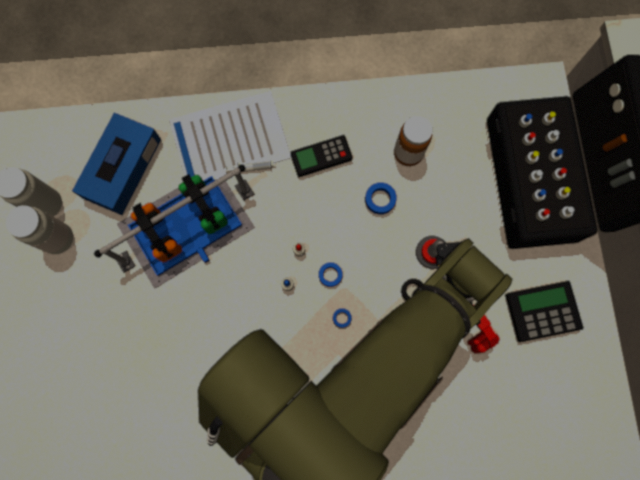

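```bash
python3 - <<'E'
from h import *
t=grab("top")
for u,v,z in[(462,312,85),(486,338,85),(476,322,150),(458,305,85),(446,310,85),(470,300,120)]: print(u,v,z,p2w(t,u,v,z).round(0))
plan([(385.6,-331,130,-90,95),(385.6,-331,10,-90,95)])
E
```

```text
462 312 85 [ 314. -432.   85.]
486 338 85 [ 246. -481.   85.]
476 322 150 [ 283. -445.  150.]
458 305 85 [ 332. -424.   85.]
446 310 85 [ 323. -393.   85.]
470 300 120 [ 339. -446.  120.]
at [ 364.8 -378.1  184.2] yaw -90.21 tilt 0.09 gap 89.1 F [ 0.8 -0.2 -0.4] t 31.98 j [-0.87  0.26  1.62  0.    1.26 -0.87]
T 0 n 2
   -0.0018, 0, 0, 0.0271, 0.0103, -0.0236, 95, -0.0018, 0, 0, 0.0271, 0.0104, -0.0236, 95
T 1 n 2
   -0, 0, 0, 0.06, 0, 0, 95, -0, 0, 0, 0.06, 0, 0, 95
```

```bash
python3 - <<'E'
from h import *
t=grab("top");t["image"]=cv2.imread("pics/top0.png")[...,::-1]
crop(t,390,270,510,360,"pics/g24.png")
E
```

```text
scale 6.666666666666667
```

View pics/g24.png

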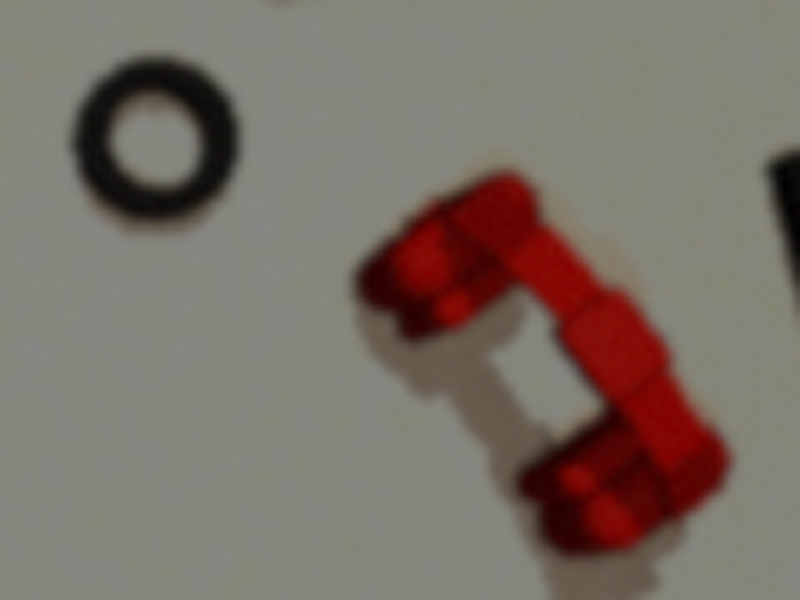

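{"op": "apply_moves", "data": {"plan": [-0.002, 0, 0, 0.027, 0.0103, -0.0236, 95, -0.002, 0, 0, 0.027, 0.0104, -0.0236, 95, 0, 0, 0, 0.03, 0, 0, 95, 0, 0, 0, 0, 0, 0, 95, 0, 0, 0, 0, 0, 0, 95]}}

```text
clock: 32.65
eef_pos: [385.9, -331.2, 100.5]
eef_rot: [0.79, 1.57, -0.781]
wrist_force: [0.7, -1.0, 0.8]
finger_gap: 89.1
```

```bash
python3 - <<'E'
from h import *
plan([(385.6,-331,10,-90,95)])
s=grab("scene"); crop(s,140,200,280,305,"pics/g25.png")
E
```

```text
at [ 385.9 -331.2  100.5] yaw -89.96 tilt 0.06 gap 89.1 F [ 0.7 -1.   0.8] t 32.65 j [-0.78  0.32  1.75  0.    1.06 -0.78]
T 0 n 2
   0.0004, 0, 0, 0.0452, -0.0002, -0.0001, 95, 0.0004, 0, 0, 0.0452, -0.0002, -0.0001, 95
scale 5.714285714285714
```

View pics/g25.png

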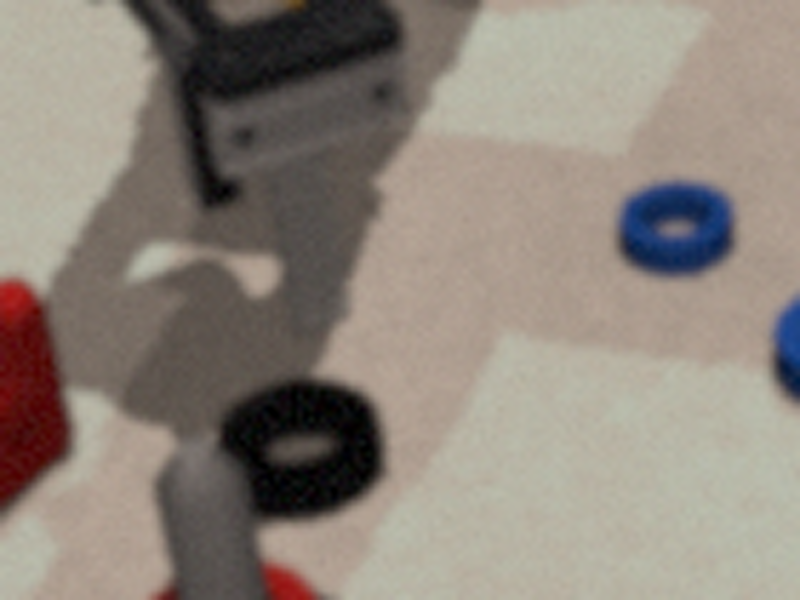

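{"op": "apply_moves", "data": {"plan": [0, 0, 0, 0.045, 0, 0, 95, 0, 0, 0, 0.045, 0, 0, 95, 0, 0, 0, 0, 0, 0, 95, 0, 0, 0, 0, 0, 0, 95, 0, 0, 0, 0, 0, 0, 0]}}

```text
clock: 33.33
eef_pos: [386.0, -331.4, 11.6]
eef_rot: [0.793, 1.568, -0.777]
wrist_force: [-0.1, 0.2, -0.6]
finger_gap: 82.5
```

{"op": "apply_moves", "data": {"plan": [0, 0, 0, 0, 0, 0, 0, 0, 0, 0, 0, 0, 0, 0, 0, 0, 0, 0, 0, 0, 0, 0, 0, 0, 0, 0, 0, 0]}}

```text
clock: 33.83
eef_pos: [385.4, -330.8, 10.2]
eef_rot: [0.752, 1.57, -0.819]
wrist_force: [-0.5, 1.5, 6.6]
finger_gap: 64.2
```

```bash
python3 - <<'E'
from h import *
plan([(385.6,-331,145,-90,0),(483.7,-396.9,145,-90,0)])
E
```

```text
at [ 385.4 -330.8   10.2] yaw -89.96 tilt 0.05 gap 64.2 F [-0.5  1.5  6.6] t 33.83 j [-0.78  0.47  1.81 -0.    0.87 -0.78]
T 0 n 3
   0.0002, 0, 0, -0.0449, 0.0001, 0.0001, 0, 0.0002, 0, 0, -0.0449, 0.0001, 0.0001, 0, 0.0002, 0, 0, -0.0449, 0.0001, 0.0001, 0
T 1 n 2
   -0, 0, 0, 0, 0.049, 0.0329, 0, -0, 0, 0, 0, 0.049, 0.0329, 0
```

{"op": "apply_moves", "data": {"plan": [0, 0, 0, -0.045, 0, 0, 0, 0, 0, 0, -0.045, 0, 0, 0, 0, 0, 0, -0.045, 0, 0, 0, 0, 0, 0, 0, 0.049, 0.0329, 0, 0, 0, 0, 0, 0.049, 0.033, 0]}}

```text
clock: 34.45
eef_pos: [484.6, -397.4, 146.1]
eef_rot: [0.81, 1.568, -0.76]
wrist_force: [0.4, -0.1, 0.9]
finger_gap: 64.6
```

{"op": "apply_moves", "data": {"plan": [0, 0, 0, 0, 0, 0, 0, 0, 0, 0, 0, 0, 0, 0, 0, 0, 0, 0, 0, 0, 0, 0, 0, 0, 0, 0, 0, 0]}}

```text
clock: 34.95
eef_pos: [482.8, -396.2, 145.3]
eef_rot: [0.796, 1.57, -0.774]
wrist_force: [-0.1, 0.3, -1.2]
finger_gap: 64.4
```

```bash
python3 - <<'E'
from h import *
plan([(483.7,-396.9,108,-90,0)])
s=grab("scene"); crop(s,120,230,260,335,"pics/g26.png")
E
```

```text
at [ 482.8 -396.2  145.3] yaw -89.97 tilt 0.05 gap 64.4 F [-0.1  0.3 -1.2] t 34.95 j [-0.75  0.52  1.36 -0.    1.26 -0.75]
T 0 n 1
   0.0004, 0, 0, 0.0373, 0.0009, 0.0007, 0
scale 5.714285714285714
```

View pics/g26.png

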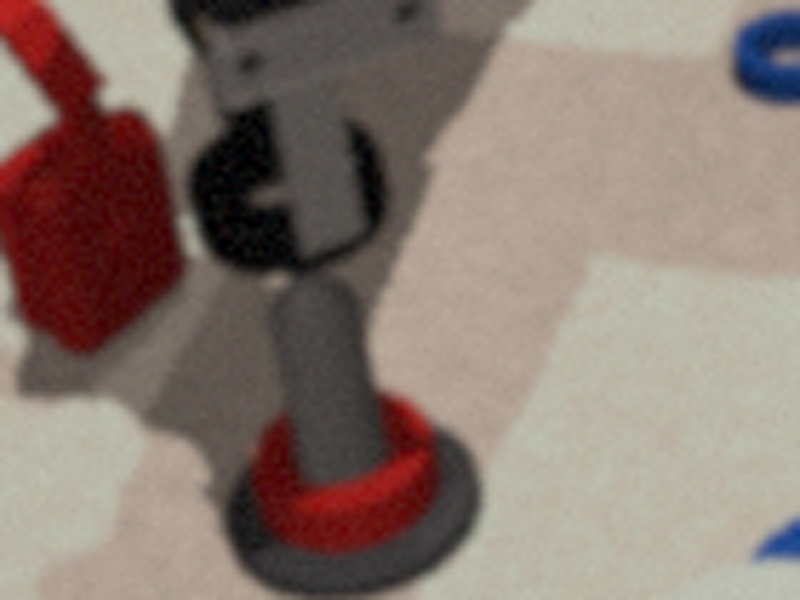

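{"op": "apply_moves", "data": {"plan": [0, 0, 0, 0.01, 0.0009, -0.0014, 0, 0, 0, 0, 0.015, 0, 0, 0, 0, 0, 0, 0.01, 0, 0, 0, 0, 0, 0, 0, 0, 0, 0, 0, 0, 0, 0, 0, 0, 0]}}

```text
clock: 35.62
eef_pos: [484.2, -395.1, 109.7]
eef_rot: [0.878, 1.57, -0.693]
wrist_force: [0.2, 1.0, 0.1]
finger_gap: 64.3
```

```bash
python3 - <<'E'
from h import *
plan([(483.7,-396.9,108,-90,0)])
s=grab("scene"); crop(s,120,230,260,335,"pics/g27.png")
E
```

```text
at [ 484.2 -395.1  109.7] yaw -89.97 tilt 0.02 gap 64.3 F [0.2 1.  0.1] t 35.62 j [-0.74  0.55  1.39  0.    1.2  -0.74]
T 0 n 1
   0.0006, 0, 0, 0.0017, -0.0005, 0.0018, 0
scale 5.714285714285714
```

View pics/g27.png

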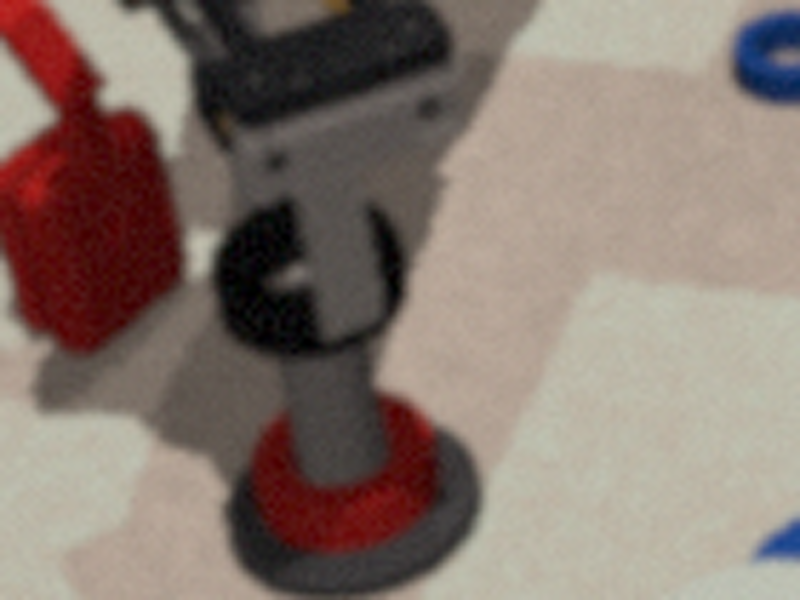

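{"op": "apply_moves", "data": {"plan": [0, 0, 0, 0.006, 0, 0, 0, 0, 0, 0, 0.006, 0, 0, 0, 0, 0, 0, 0.006, 0, 0, 0, 0, 0, 0, 0, 0, 0, 0, 0, 0, 0, 0, 0, 0, 0]}}

```text
clock: 36.3
eef_pos: [484.2, -395.0, 91.6]
eef_rot: [0.802, 1.571, -0.769]
wrist_force: [0.4, -0.3, -0.3]
finger_gap: 64.5
```

{"op": "apply_moves", "data": {"plan": [0, 0, 0, 0.02, 0, 0, 0, 0, 0, 0, 0.02, 0, 0, 0, 0, 0, 0, 0.006, 0, 0, 0, 0, 0, 0, 0, 0, 0, 0, 0, 0, 0, 0, 0, 0, 0]}}

```text
clock: 36.92
eef_pos: [484.3, -395.2, 46.1]
eef_rot: [0.804, 1.57, -0.766]
wrist_force: [1.0, 0.5, 0.4]
finger_gap: 64.5
```

{"op": "apply_moves", "data": {"plan": [0, 0, 0, 0, 0, 0, 80, 0, 0, 0, 0, 0, 0, 95, 0, 0, 0, 0, 0, 0, 95, 0, 0, 0, -0.05, 0, 0, 95, 0, 0, 0, -0.05, 0, 0, 95]}}

```text
clock: 37.55
eef_pos: [483.9, -394.8, 146.6]
eef_rot: [-2.334, 1.57, 2.379]
wrist_force: [0.4, -0.0, 0.1]
finger_gap: 89.5
```

{"op": "apply_moves", "data": {"plan": [0, 0, 0, -0.04, 0, -0.02, 95, 0, 0, 0, 0, 0, -0.06, 95, 0, 0, 0, 0, 0, -0.06, 95, 0, 0, 0, 0, 0, -0.06, 95, 0, 0, 0, 0, 0, 0, 95]}}

```text
clock: 38.17
eef_pos: [484.1, -192.0, 186.1]
eef_rot: [1.512, 1.57, -0.054]
wrist_force: [0.3, -0.6, -0.1]
finger_gap: 89.5
```

```bash
python3 - <<'E'
from h import *
s=grab("scene"); crop(s,120,230,320,380,"pics/g28.png");t=grab("top","pics/top6.png")
from rings import *
a=cen(np.ascontiguousarray(t["image"]),TOPB["blue"],"blue");print(a,p2w(t,*a[0],11)-[1.3,.1,0])
a=cen(np.ascontiguousarray(s["image"]),SCB["blue"],"blue");print(a,p2w(s,*a[0],11)-[-2.2,-.5,0])
plan([(449.7,-119.7,110,-90,95)])
E
```

```text
scale 4.0Traceback (most recent call last):
  File "<stdin>", line 4, in <module>
  File "rings.py", line 12, in cen
    k=max(cs,key=cv2.contourArea); k=cv2.convexHull(k)
ValueError: max() iterable argument is empty
```

View pics/g28.png

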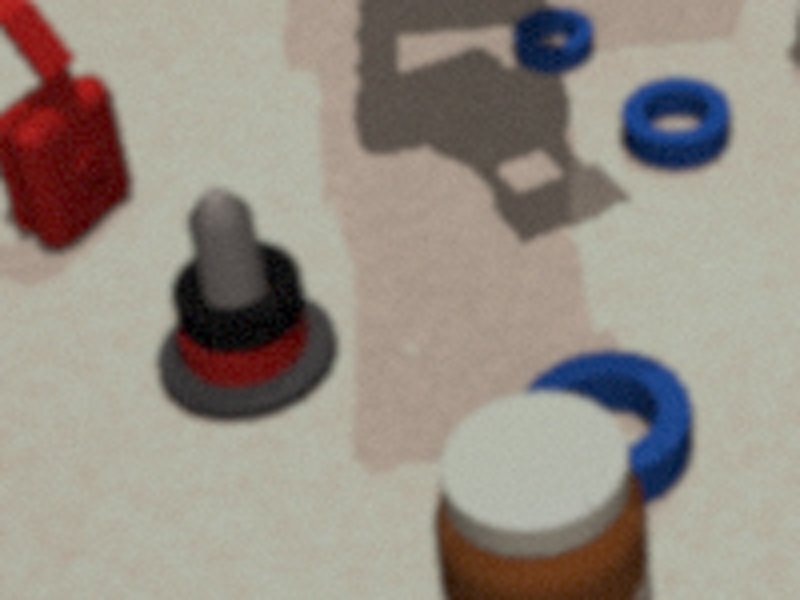

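View pics/top6.png

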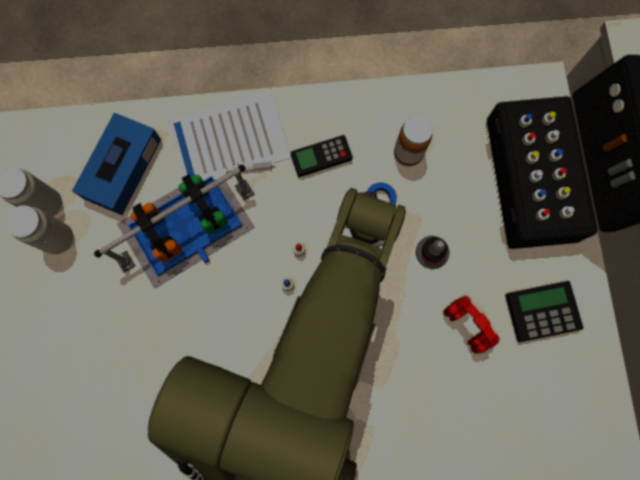

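```bash
python3 - <<'E'
from h import *
from rings import *
s=grab("scene")
a=cen(np.ascontiguousarray(s["image"]),SCB["blue"],"blue");print(a,p2w(s,*a[0],11)-[-2.2,-.5,0])
t=grab("top")
print("droppers",p2w(t,299,250,60),p2w(t,287.5,285,60))
plan([(449.7,-119.8,110,-90,95)])
E
```

```text
((288.5995315889058, 260.2988543541465), (288.61535453796387, 260.2716979980469), array([21.89959717, 26.76368904])) [ 449.67886033 -120.0720964    11.        ]
droppers [513.99930553 -44.87134287  60.        ] [426.6925525   -7.70419297  60.        ]
at [ 484.  -195.9  185.5] yaw -90.02 tilt 0.01 gap 89.2 F [ 0.  -0.4  0.3] t 38.38 j [-0.45  0.26  1.63 -0.    1.26 -0.45]
T 0 n 2
   -0.0001, 0, 0, 0.0378, -0.0172, -0.0381, 95, -0.0001, 0, 0, 0.0378, -0.0171, -0.0381, 95
```

{"op": "apply_moves", "data": {"plan": [0, 0, 0, 0.038, -0.0172, -0.0381, 95, 0, 0, 0, 0.038, -0.0171, -0.038, 95, 0, 0, 0, 0.03, 0, 0, 95, 0, 0, 0, 0, 0, 0, 95, 0, 0, 0, 0, 0, 0, 95]}}

```text
clock: 39.0
eef_pos: [450.3, -119.9, 80.5]
eef_rot: [1.199, 1.57, -0.372]
wrist_force: [0.4, -0.5, 0.1]
finger_gap: 89.4
```

```bash
python3 - <<'E'
from h import *
plan([(449.7,-120,10,-90,95)])
s=grab("scene"); crop(s,220,190,360,295,"pics/g29.png")
E
```

```text
at [ 450.3 -119.9   80.5] yaw -90.04 tilt 0.07 gap 89.4 F [ 0.4 -0.5  0.1] t 39.0 j [-0.34  0.27  1.88 -0.    0.99 -0.34]
T 0 n 2
   -0.0003, 0, 0, 0.0353, -0.0003, 0, 95, -0.0003, 0, 0, 0.0353, -0.0003, 0, 95
scale 5.714285714285714
```

View pics/g29.png

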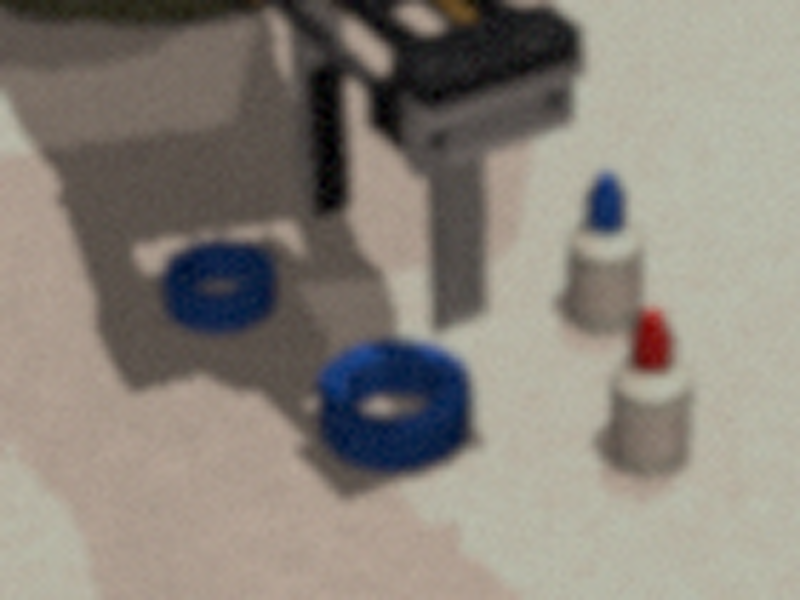

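{"op": "apply_moves", "data": {"plan": [0, 0, 0, 0.035, 0, 0, 95, 0, 0, 0, 0.035, 0, 0, 95, 0, 0, 0, 0, 0, 0, 95, 0, 0, 0, 0, 0, 0, 95, 0, 0, 0, 0, 0, 0, 0]}}

```text
clock: 39.67
eef_pos: [450.5, -119.3, 11.1]
eef_rot: [1.23, 1.568, -0.34]
wrist_force: [0.5, 0.4, -0.5]
finger_gap: 82.4
```

{"op": "apply_moves", "data": {"plan": [0, 0, 0, 0, 0, 0, 0, 0, 0, 0, 0, 0, 0, 0, 0, 0, 0, 0, 0, 0, 0, 0, 0, 0, 0, 0, 0, 0]}}

```text
clock: 40.17
eef_pos: [449.9, -119.0, 10.0]
eef_rot: [1.209, 1.57, -0.361]
wrist_force: [-0.9, -0.0, 6.8]
finger_gap: 64.6
```

```bash
python3 - <<'E'
from h import *
plan([(449.7,-120,165,-90,0),(483.7,-396.5,165,-90,0)])
E
```

```text
at [ 449.9 -119.    10. ] yaw -89.96 tilt 0.04 gap 64.6 F [-0.9 -0.   6.8] t 40.17 j [-0.34  0.39  1.92 -0.    0.83 -0.34]
T 0 n 3
   0.0002, 0, 0, -0.0517, -0.0001, 0.0003, 0, 0.0002, 0, 0, -0.0517, -0.0001, 0.0003, 0, 0.0002, 0, 0, -0.0517, -0.0001, 0.0003, 0
T 1 n 5
   -0, 0, 0, 0, 0.0068, 0.0553, 0, -0, 0, 0, 0, 0.0068, 0.0553, 0, -0, 0, 0, 0, 0.0068, 0.0553, 0, -0, 0, 0, 0, 0.0068, 0.0553, 0, -0, 0, 0, 0, 0.0068, 0.0553, 0
```

{"op": "apply_moves", "data": {"plan": [0, 0, 0, -0.045, 0, 0, 0, 0, 0, 0, -0.05, 0, 0, 0, 0, 0, 0, -0.05, 0, 0, 0, 0, 0, 0, 0, 0.0068, 0.0553, 0, 0, 0, 0, 0, 0.0068, 0.0553, 0]}}

```text
clock: 40.8
eef_pos: [463.6, -230.7, 155.4]
eef_rot: [1.067, 1.569, -0.501]
wrist_force: [0.7, -0.4, -0.3]
finger_gap: 64.2
```

{"op": "apply_moves", "data": {"plan": [0, 0, 0, 0, 0.0068, 0.0553, 0, 0, 0, 0, 0, 0.0068, 0.0553, 0, 0, 0, 0, 0, 0.0068, 0.0553, 0, 0, 0, 0, 0, 0, 0, 0, 0, 0, 0, 0, 0, 0, 0]}}

```text
clock: 41.42
eef_pos: [483.6, -394.8, 154.1]
eef_rot: [-2.456, 1.57, 2.257]
wrist_force: [0.1, 0.7, -1.0]
finger_gap: 64.7
```

{"op": "apply_moves", "data": {"plan": [0, 0, 0, 0, 0, 0, 0, 0, 0, 0, 0, 0, 0, 0]}}

```text
clock: 41.68
eef_pos: [484.1, -394.6, 155.0]
eef_rot: [0.869, 1.57, -0.7]
wrist_force: [-0.9, -0.5, -1.0]
finger_gap: 64.5
```

```bash
python3 - <<'E'
from h import *
plan([(483.9,-395.8,110,-90,0)])
s=grab("scene"); crop(s,120,210,260,315,"pics/g30.png")
E
```

```text
at [ 484.1 -394.6  155. ] yaw -89.91 tilt 0.03 gap 64.5 F [-0.9 -0.5 -1. ] t 41.67 j [-0.74  0.51  1.35  0.    1.28 -0.74]
T 0 n 1
   0.0016, 0, 0, 0.045, -0.0002, 0.0012, 0
scale 5.714285714285714
```

View pics/g30.png

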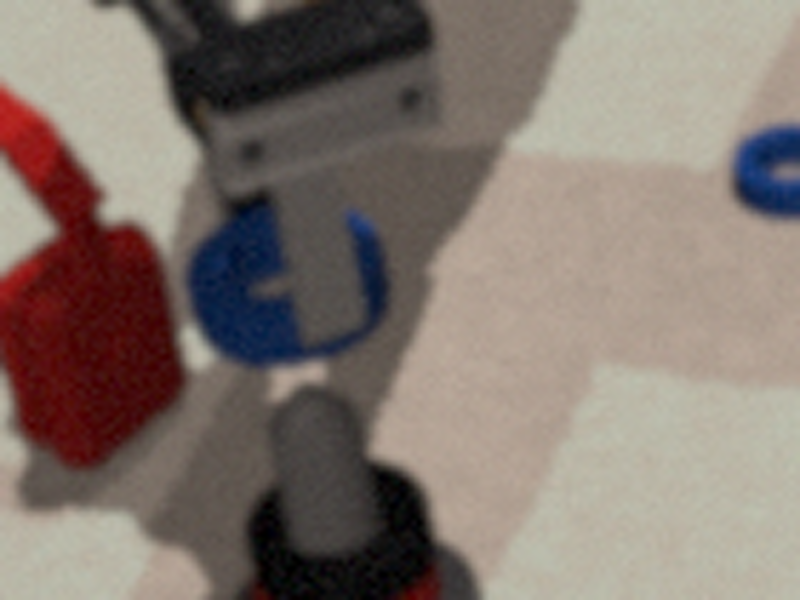

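{"op": "apply_moves", "data": {"plan": [0, 0, 0, 0.02, 0, 0, 0, 0, 0, 0, 0.015, 0, 0, 0, 0, 0, 0, 0.01, 0, 0, 0, 0, 0, 0, 0, 0, 0, 0, 0, 0, 0, 0, 0, 0, 0]}}

```text
clock: 42.35
eef_pos: [484.0, -395.6, 110.1]
eef_rot: [0.807, 1.57, -0.763]
wrist_force: [-0.1, 0.5, 0.1]
finger_gap: 64.4
```

{"op": "apply_moves", "data": {"plan": [0, 0, 0, 0.006, 0, 0, 0, 0, 0, 0, 0.006, 0, 0, 0, 0, 0, 0, 0.006, 0, 0, 0, 0, 0, 0, 0, 0, 0, 0, 0, 0, 0, 0, 0, 0, 0]}}

```text
clock: 42.98
eef_pos: [483.8, -395.4, 91.6]
eef_rot: [0.622, 1.571, -0.949]
wrist_force: [-0.4, -0.4, 0.0]
finger_gap: 64.4
```

{"op": "apply_moves", "data": {"plan": [0, 0, 0, 0.015, 0, 0, 0, 0, 0, 0, 0.009, 0, 0, 0, 0, 0, 0, 0, 0, 0, 0, 0, 0, 0, 0, 0, 0, 0, 0, 0, 0, 0, 0, 0, 80]}}

```text
clock: 43.6
eef_pos: [484.0, -395.5, 67.9]
eef_rot: [0.792, 1.57, -0.779]
wrist_force: [-0.1, -0.0, 0.2]
finger_gap: 71.2
```

{"op": "apply_moves", "data": {"plan": [0, 0, 0, 0, 0, 0, 95, 0, 0, 0, 0, 0, 0, 95, 0, 0, 0, -0.05, 0, 0, 95, 0, 0, 0, -0.05, 0, 0, 95, 0, 0, 0, -0.04, 0, -0.01, 95]}}

```text
clock: 44.22
eef_pos: [483.8, -385.7, 209.8]
eef_rot: [0.809, 1.569, -0.762]
wrist_force: [0.4, -0.9, -0.4]
finger_gap: 89.1
```

{"op": "apply_moves", "data": {"plan": [0, 0, 0, 0, 0, -0.06, 95, 0, 0, 0, 0, 0, -0.06, 95, 0, 0, 0, 0, 0, -0.06, 95, 0, 0, 0, 0, 0, -0.06, 95, 0, 0, 0, 0, 0, -0.06, 95]}}

```text
clock: 44.85
eef_pos: [483.3, -83.5, 207.8]
eef_rot: [1.383, 1.57, -0.188]
wrist_force: [0.0, 0.5, 0.3]
finger_gap: 89.1
```

{"op": "apply_moves", "data": {"plan": [0, 0, 0, 0, -0.04, -0.03, 95, 0, 0, 0, 0, 0, 0, 95, 0, 0, 0, 0, 0, 0, 95]}}

```text
clock: 45.22
eef_pos: [444.1, -55.8, 208.0]
eef_rot: [1.267, 1.57, -0.304]
wrist_force: [0.1, 0.2, -0.0]
finger_gap: 89.0
```

```bash
python3 - <<'E'
from h import *
plan([])
s=grab("scene","pics/scene9.png"); crop(s,120,230,260,335,"pics/g31.png");t=grab("top","pics/top9.png")
view(s,340,110,560,275,"pics/g32.png",[(TRAY,*RAIL,RY)])
E
```

```text
at [444.1 -55.8 208. ] yaw -89.97 tilt 0.07 gap 89.0 F [ 0.1  0.2 -0. ] t 45.23 j [-0.21  0.07  1.79 -0.    1.28 -0.21]
scale 5.714285714285714
```

View pics/g31.png

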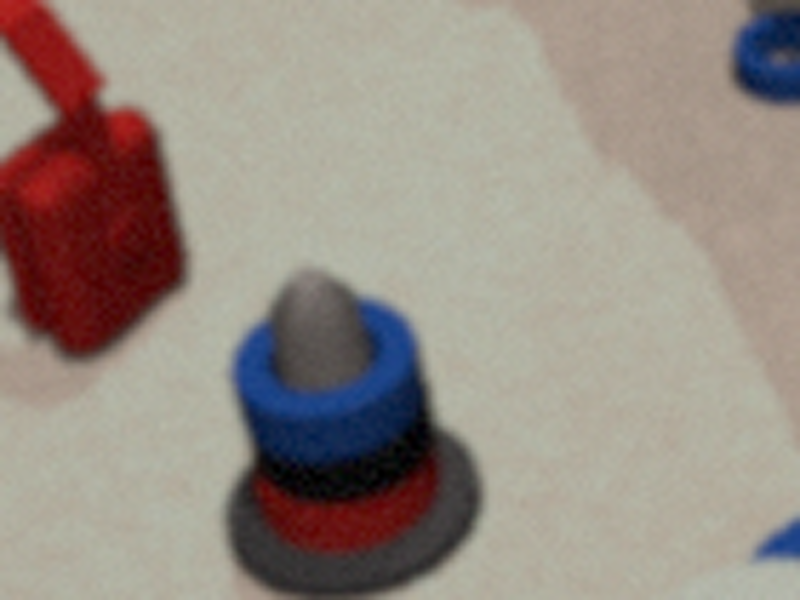

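View pics/top9.png

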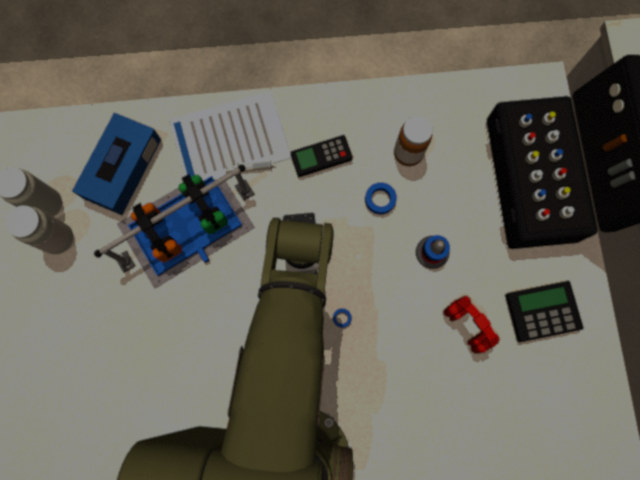

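View pics/g32.png

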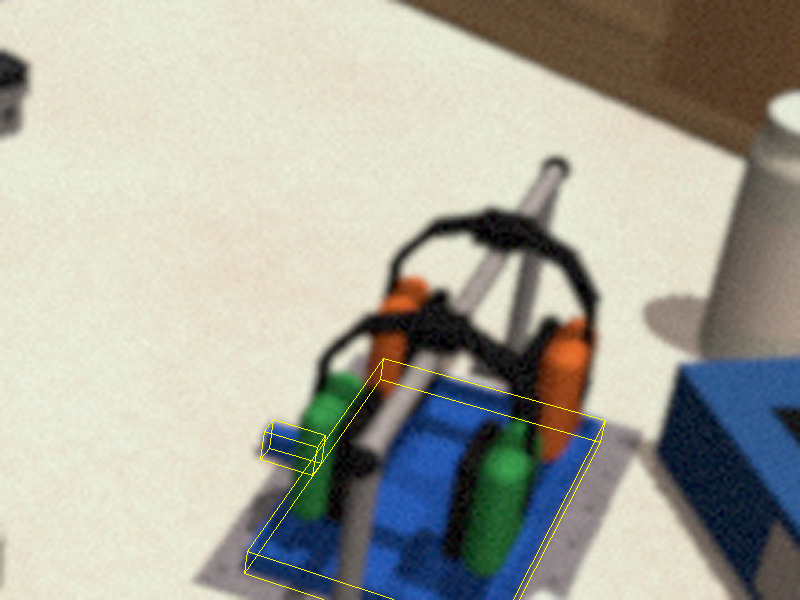

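View pics/scene9.png

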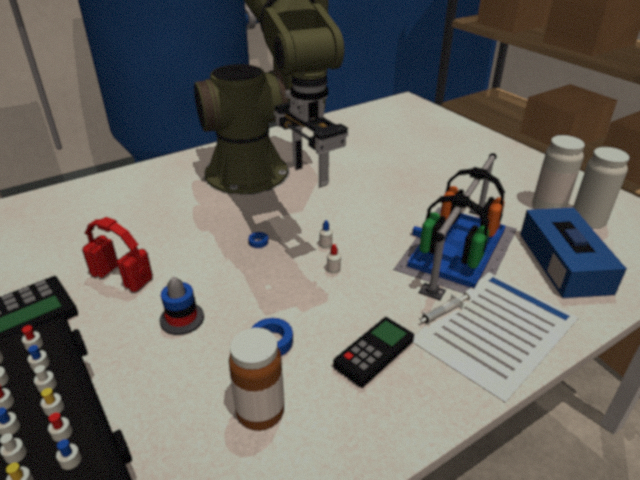

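The last pictures show both defenders on the rail above the tray. The caps are stacked flat, red, black, blue, at scene (180,300), and the bystanders haven't moved. Handing in.

```bash
python3 -c "
from cell import ticket
print(ticket.sign_off())"
```

```text
the job is handed in; nothing more can be done
None
```

The job is finished and handed in at about 45 s of the 210 s allowed; sign-off gave no verdict, so the results below are from my own pictures.

- **Tray:** I pinched it by its grip and slid it onto the mat without lifting. The top-view overlay put it within about 2 mm of centre. The scene camera suggested a few mm more along the rail, still well inside the 25 mm allowed.
- **Ear defenders:** I hung the orange pair at about +70 mm and the green pair at about −70 mm along the bar. In the last pictures both hang upright with one cup either side, clear of each other and above the tray. No yellow pair was present, and I left the red look-alike alone.
- **Caps:** I put red, black and then the 64 mm blue cap over the spindle. The last close crop shows them flat and stacked on the foot. The smaller and larger blue rings were not touched.
- **Bystanders:** the droppers, syringe and meter look unmoved, and nothing fell.
- **Disagreement:** the two cameras differed by about 3 mm on cap positions. I corrected for this by comparing against the red cap once the gripper had centred it, and all three caps went onto the spindle with no measurable resistance.

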